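# Set up the seasoning pan and find the fullest tin

### The job

Get the seasoning pan ready: lay the rest bar across the pan's two supports, in their notches, with its middle over the pan's middle, and let it go. Then heft the three closed tins one after another from the robot's left to its right, lifting each a few centimetres straight up off its board and standing it back in its place, to feel which is the heaviest. Finish holding that tin upright and still in the air over the middle of the pan, well clear above the bar (some 5 cm), with the other two standing in their places and everything else left alone; do not put it down or let go of it.

Things in the scene. Friction and masses are not known exactly. Their poses are not given: they have to be found in the camera images.
- pan_seat (a point): fixed black seasoning pan (120 x 200 mm, rim 46 mm high) with an aluminium support, 10 mm thick, at each end. The point is the pan's middle at the height of the notch floors, 60 mm above the bench. The supports stand 115 mm either way along its y axis; each has an open-topped notch, 28 mm wide along x and 18 mm deep, between red prongs whose tops are 78 mm above the bench
- bar_mid (a point): loose square steel rest bar, dark with a blue sleeve round its middle, 280 x 16 x 16 mm, 0.22 kg; the point is its centre, its x axis runs along it. It starts flat on the bench between pan and tin board, roughly pointing away from the robot. Seated in the notches it lies along the y axis of pan_seat, its centre 8 mm above that point
- board_top (a point): fixed green board, 110 x 320 x 15 mm, carrying the three tins in a row; the point is the centre of its top. Its y axis runs along the row towards the robot's left; the places (white discs) lie at y = +100 (left), 0 and -100 mm (right). Board and pan may be on either side of the bench
- tin_left_mid (a point): the tin in the left place, one of three identical-looking closed round steel tins, orange band, black lid, 60 mm wide, 115 mm tall, standing upright; the point is its centre, half-way up, z axis up. Which is the heaviest changes. Each weighs 0.1 to 0.7 kg; the heaviest weighs at least 0.15 kg more than either other (its contents are called filling_full)
- tin_middle_mid (a point): the tin in the middle place, one of three identical-looking closed round steel tins, orange band, black lid, 60 mm wide, 115 mm tall, standing upright; the point is its centre, half-way up, z axis up. Which is the heaviest changes. Each weighs 0.1 to 0.7 kg; the heaviest weighs at least 0.15 kg more than either other (its contents are called filling_full)
- tin_right_mid (a point): the tin in the right place, one of three identical-looking closed round steel tins, orange band, black lid, 60 mm wide, 115 mm tall, standing upright; the point is its centre, half-way up, z axis up. Which is the heaviest changes. Each weighs 0.1 to 0.7 kg; the heaviest weighs at least 0.15 kg more than either other (its contents are called filling_full)
- oil_bottle: bystander, leave alone: clear plastic squeeze bottle with yellow band and red cap, 56 mm wide, 170 mm tall, standing at the far edge of the work area; origin at its underside
- ramekin: bystander, leave alone: small white cup, 80 mm wide, 45 mm tall, between the robot and the work; origin at its underside
- label_roll: bystander, leave alone: orange roll of labels standing on end, 70 mm wide, 45 mm tall, between the robot and the work; origin at its underside
- jar: bystander, leave alone: amber glass jar with steel lid, 64 mm wide, 80 mm tall, beyond the work; origin at its underside
- bowl: bystander, leave alone: metal bowl, 110 mm wide, 50 mm tall, beyond the work; origin at its underside
- brush: bystander, leave alone: basting brush lying flat, near the robot on its left; origin at its underside

How it is judged:
By the outcome, as a careful person would: the job done as asked, in the order asked, and still so for the second after the job is handed in, while the arm keeps its last pose, push and grip.
It also fails if it takes over 72 s, if anything falls off the work surface, if the arm or the gripper's body presses on something with over 40 N, if the wrist force passes 120 N, or if a joint passes its speed limit or range.

### The arm

A 6-joint arm with a two-finger parallel gripper is mounted at the origin on the work surface. World frame = base frame: x ahead of the robot, y to its left, z up, the work surface at z = 0. Lengths are in m, angles in degrees, forces in N, time in s.
With the tool pointing down it reaches from about 0.325 to 0.75 m from the base axis. Payload 7.6 kg.
Tool frame: the origin (TCP) lies at the very end of the fingers, on their centre line; the grasp point (between the pads) lies 19 mm behind it; x points along the fingers, y is the direction in which the jaws open and shut, and the axes are right-handed (so a half turn about x gives the same grasp; the last joint's range is limited). The gripper opens to 85 mm and grips with 20 to 120 N. Pads are 22 mm wide; open, the fingers measure 114 mm over their backs; the gripper's body (76 mm by 85 mm) begins 54 mm behind the grasp point. The pads swing forward as they close: fully open they stand 13 mm farther back than shut.
Start: joints at [-72.095, 2.991, 80.254, -0, 96.75, -4.028], TCP at [0.196, -0.487, 0.231] pointing down, gripper open.
Joint ranges: [-166.34, 166.34], [-52.06, 124.39], [6.96, 135.62], [-60.46, 240.46], [14.63, 156.25], [-167.68, 167.68]. Speed limits (degrees/s): [147.25, 147.25, 172.46, 180, 180, 180].

### API

Orientations are given as [roll, pitch, yaw] about the fixed x, y, z axes, in that order (R = Rz(yaw) Ry(pitch) Rx(roll)).
In Python, from workcell import env gives the robot as it stands.
- The arm moves only by the shell command python3 -m inch 'ROWS'. ROWS is text: rows parted by semicolons, each of 7 numbers parted by spaces: the shift along the tool's x, y, z in mm, then the turn, a rotation vector about the tool's x, y, z in rad, then the finger opening in mm, from 0 to 85.4. A call has 1 to 5 rows; each row is the pose to reach, as a shift and turn from the pose commanded when the call began, along the tool's axes at that moment; what a row does not reach only later rows make up. A row lasts 1/10 s, in which the tool goes at most 50 mm and 8.59 degrees, less where a joint would pass 70% of its speed; a pose out of reach is approached as far as the arm can. A call with a gripper value outside its range is refused whole. The fingers move at their own pace and stop on an object; the grip force is fixed at half the most. Time passes only in rows, so rows that repeat a pose let the fingers close. It gives the time, the measured TCP pose, the force and the opening at its end, in the units of the state.
- env.get_obs(): the state, without advancing time (a new reading comes with each control period).
- env.snapshot(name): name is "scene" or "side" or "wrist"; returns the picture (420x560x3 uint8, red, green, blue); there is no depth.
- env.camera_model(name): a dict with "fx", "fy", "cx", "cy" (pixels), "camera_from_world" (4x4, takes a point from world to camera coordinates). Camera axes: x right, y up, looking along -z (the intrinsics and any distortion apply to the point x, -y, -z); pixel columns grow to the right and rows downward; lengths in m; the calibration is good to about 2 mm. The wrist camera is an equidistant fisheye: a pixel r from the principal point sees the ray r / f radians off the axis. A picture is of the moment at which its call begins: read the wrist's pose just before it. camera_model takes no time and is no camera call; for the wrist camera it gives the pose at the moment of the call.
- env.hand_in(): hands the job in, once; it reports no verdict.
The state is a dict: "time": time; "joints": joint angles; "joint_vel": joint speeds; "joint_efforts": joint torques, N m; "tool_pos": TCP position; "tool_rot": TCP orientation; "wrist_force": force on the tool from outside, world axes, zero at the start; "ft_torque": the same for the moment, N m; "opening": opening from 0.0 (shut) to 1.0 (fully open).
Only numpy, scipy, OpenCV 4.12 (cv2) and the standard library are available. Lean on these libraries where they do the work, as an engineer would, in place of code of your own. Each camera call takes 0.05 s, during which the arm holds its last target.

## Working session

There is one attempt and no reset: what is moved stays moved. The work goes in short steps, Python scripts to look and compute and a shell command to move; the robot and the scene stay as the last step left them, time stands still between calls to the robot, and variables do not carry over. Pictures are saved under pics/ and viewed, and the job is handed in when it is done.

```bash
ls -la; mkdir -p pics; python3 - <<'E'
from workcell import env
import cv2
o=env.get_obs(); print(o)
for n in ("scene","side","wrist"):
    cv2.imwrite(f"pics/a_{n}.png",env.snapshot(n)[:,:,::-1]); m=env.camera_model(n); print(n,m)
E
```

```text
total 12
drwxr-xr-x  3 agent agent 4096 Dec  6 21:12 .
drwxr-xr-x 23 root  root  4096 Dec  6 21:12 ..
drwxr-xr-x  2 agent agent 4096 Dec  6 21:12 pics
{'time': 0.0, 'joints': array([-7.20977538e+01,  3.02860154e+00,  8.03130376e+01,  4.80149880e-04,
        9.67490338e+01, -4.02869373e+00]), 'joint_vel': array([-0.03881406,  0.06233434,  0.08259279, -0.04362787, -0.03158355,
        0.0100897 ]), 'joint_efforts': array([ 1.55593334e-03, -3.81659138e+01, -3.60189772e+01,  9.94387642e-05,
        6.08429080e-03,  7.35701207e-06]), 'tool_pos': array([ 0.19600666, -0.48671796,  0.23045963]), 'tool_rot': array([-94.33004899,  89.90932581, 107.600947  ]), 'wrist_force': array([-0.28145999, -0.55203197, -0.02159567]), 'ft_torque': array([0.0192376 , 0.03492038, 0.01649274]), 'opening': 1.0010020730941211}
scene {'fx': 430.07698509782284, 'fy': 430.07698509782284, 'cx': 274.75987920322564, 'cy': 211.89836899984394, 'camera_from_world': array([[-0.70822596,  0.70590672,  0.01056838,  0.39048318],
       [-0.42251088, -0.43579693,  0.79471101,  0.18159579],
       [ 0.56559752,  0.55836971,  0.60689597, -1.36454652],
       [ 0.        ,  0.        ,  0.        ,  1.        ]])}
side {'fx': 396.2539713434443, 'fy': 396.2539713434443, 'cx': 274.59226559118804, 'cy': 212.39100075041085, 'camera_from_world': array([[-0.77215294, -0.63529016,  0.01364765,  0.40699476],
       [ 0.32255072, -0.37335323,  0.8698094 , -0.24774716],
       [-0.54748596,  0.67602794,  0.49319909, -0.76537507],
       [ 0.        ,  0.        ,  0.        ,  1.        ]])}
wrist {'fx': 325.19226210127806, 'fy': 325.19226210127806, 'cx': 284.64423618796434, 'cy': 211.16167664982288, 'camera_from_world': array([[ 0.37391793, -0.92745898, -0.00228429, -0.52416868],
       [ 0.88747894,  0.35851261, -0.28956837,  0.03852229],
       [ 0.26938173,  0.10624754,  0.95715461, -0.37951757],
       [ 0.        ,  0.        ,  0.        ,  1.        ]])}
```

View pics/a_scene.png

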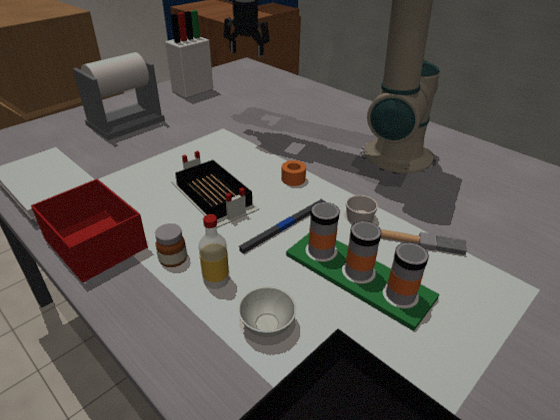

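View pics/a_side.png

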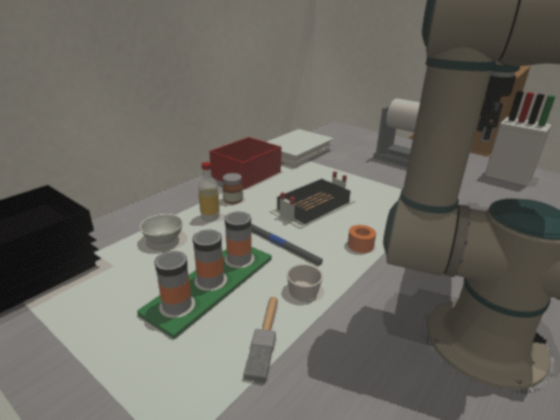

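View pics/a_wrist.png

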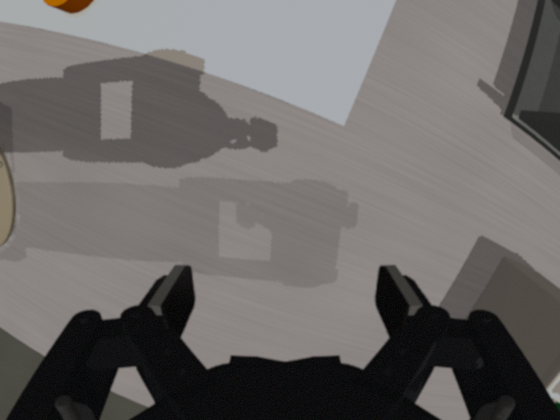

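The scene view shows the pan centred near (213,190), with prongs at about (190,160) and (237,200). The bar runs from (242,245) to (325,205), with its sleeve at (287,223). The tins stand at about (323,230), (362,252) and (406,275). The wrist view shows nothing useful yet. Next I'll measure the colour blobs.

```bash
cat > h.py <<'E'
import numpy as np, cv2
from workcell import env
def ray(m,u,v,fish=False):
    x=(u-m['cx'])/m['fx']; y=(v-m['cy'])/m['fy']
    if fish:
        r=np.hypot(x,y); s=np.sin(r)/r if r>1e-9 else 1; d=np.array([x*s,-y*s,-np.cos(r)])
    else: d=np.array([x,-y,-1.0])
    T=m['camera_from_world']; R=T[:3,:3]; c=-R.T@T[:3,3]; d=R.T@d
    return c,d/np.linalg.norm(d)
def onplane(m,u,v,z,fish=False):
    c,d=ray(m,u,v,fish); return c+d*(z-c[2])/d[2]
def tri(rs):
    A=np.zeros((3,3));b=np.zeros(3)
    for c,d in rs:
        P=np.eye(3)-np.outer(d,d);A+=P;b+=P@c
    p=np.linalg.solve(A,b); return p,[round(1000*float(np.linalg.norm((np.eye(3)-np.outer(d,d))@(p-c))),1) for c,d in rs]
def proj(m,p,fish=False):
    q=m['camera_from_world']@np.append(p,1); x,y,z=q[0],-q[1],-q[2]
    if fish:
        r=np.hypot(x,y); t=np.arctan2(r,z)/max(r,1e-9); return np.array([m['cx']+m['fx']*x*t,m['cy']+m['fy']*y*t])
    return np.array([m['cx']+m['fx']*x/z,m['cy']+m['fy']*y/z])
def mask(img,lo,hi):
    h=cv2.cvtColor(img,cv2.COLOR_RGB2HSV); 
    if lo[0]>hi[0]: return cv2.inRange(h,lo,(179,)+tuple(hi[1:]))|cv2.inRange(h,(0,)+tuple(lo[1:]),hi)
    return cv2.inRange(h,lo,hi)
def blobs(mk,amin=8):
    n,l,s,c=cv2.connectedComponentsWithStats(mk)
    return [(np.round(c[i],1).tolist(),s[i].tolist()) for i in range(1,n) if s[i][4]>=amin]
E
python3 - <<'E'
from h import *
for n in("scene","side"):
    im=cv2.imread(f"pics/a_{n}.png")[:,:,::-1].copy()
    for k,lo,hi in(("red",(172,120,60),(5,255,255)),("blue",(100,120,40),(130,255,255)),("orange",(4,130,90),(14,255,255)),("green",(45,100,30),(80,255,255))):
        print(n,k,blobs(mask(im,lo,hi),6))
    crop=im[140:300,160:440] if n=="scene" else im[150:330,130:390]
    cv2.imwrite(f"pics/crop_{n}.png",cv2.resize(crop,(800,int(800*crop.shape[0]/crop.shape[1])),interpolation=cv2.INTER_CUBIC)[:,:,::-1])
E
```

```text
scene red [([180.8, 22.7], [178, 12, 6, 29, 64]), ([184.2, 31.1], [184, 28, 2, 7, 8]), ([196.6, 152.1], [195, 151, 4, 3, 9]), ([184.2, 156.0], [183, 155, 4, 3, 10]), ([184.8, 160.5], [184, 159, 3, 4, 6]), ([86.5, 222.1], [32, 179, 108, 100, 2135]), ([94.7, 184.3], [93, 183, 4, 4, 9]), ([241.6, 190.8], [239, 187, 5, 9, 27]), ([92.3, 190.7], [91, 189, 4, 4, 6]), ([96.2, 189.3], [95, 188, 3, 4, 6]), ([71.1, 194.0], [69, 193, 5, 3, 7]), ([227.9, 196.0], [225, 193, 6, 9, 28]), ([75.9, 199.1], [74, 197, 4, 6, 9]), ([93.3, 197.9], [92, 196, 4, 4, 7]), ([69.8, 201.3], [67, 198, 7, 9, 18]), ([62.4, 207.1], [55, 201, 14, 11, 46]), ([84.5, 202.8], [83, 201, 4, 4, 6]), ([90.3, 201.5], [89, 201, 4, 2, 6]), ([72.9, 207.6], [70, 205, 6, 6, 11]), ([79.9, 204.7], [77, 204, 6, 3, 7]), ([86.3, 208.4], [85, 207, 3, 4, 7]), ([50.2, 210.7], [49, 209, 3, 5, 6]), ([78.5, 210.7], [77, 209, 4, 4, 6]), ([54.8, 212.6], [52, 211, 6, 4, 8]), ([73.6, 212.9], [72, 211, 5, 5, 8]), ([55.5, 218.0], [51, 213, 10, 10, 29]), ([64.0, 217.3], [61, 215, 7, 5, 11]), ([209.5, 220.1], [204, 214, 13, 14, 142]), ([138.5, 218.8],
[... 1583 characters left out ...]
3.3], [191, 10, 9, 28, 161]), ([365.1, 284.0], [287, 234, 152, 96, 3190])]
side red [([525.9, 105.9], [520, 93, 13, 28, 146]), ([239.6, 158.4], [202, 138, 77, 49, 1840]), ([271.9, 158.3], [270, 156, 4, 6, 9]), ([292.0, 198.0], [291, 197, 3, 3, 9])]
side blue [([276.6, 238.5], [270, 235, 14, 8, 35])]
side orange [([362.6, 235.3], [350, 226, 25, 25, 340]), ([237.9, 247.4], [228, 241, 22, 14, 234]), ([209.3, 268.7], [197, 260, 25, 17, 313]), ([175.1, 293.8], [161, 283, 29, 20, 373])]
side green [([551.2, 97.7], [550, 97, 3, 3, 6]), ([546.7, 108.9], [546, 107, 3, 5, 7]), ([212.7, 295.2], [160, 249, 109, 85, 1112]), ([192.2, 275.9], [190, 273, 5, 7, 22]), ([149.1, 306.0], [139, 298, 21, 17, 99])]
```

```bash
ls pics
```

```text
a_scene.png
a_side.png
a_wrist.png
crop_scene.png
crop_side.png
```

View pics/crop_scene.png

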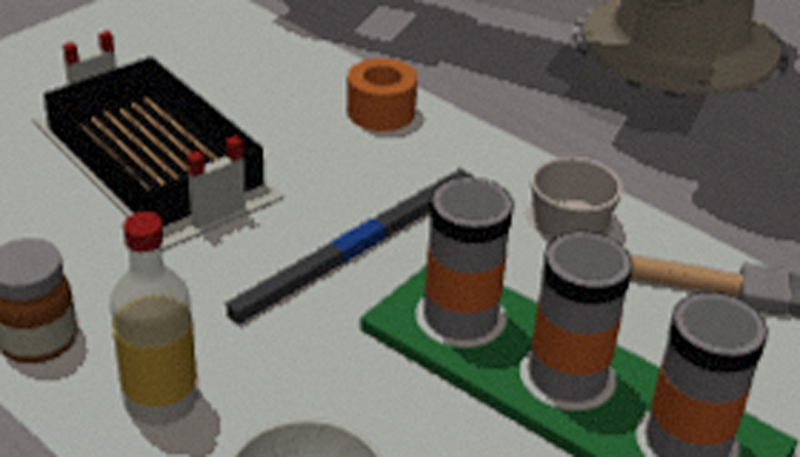

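View pics/crop_side.png

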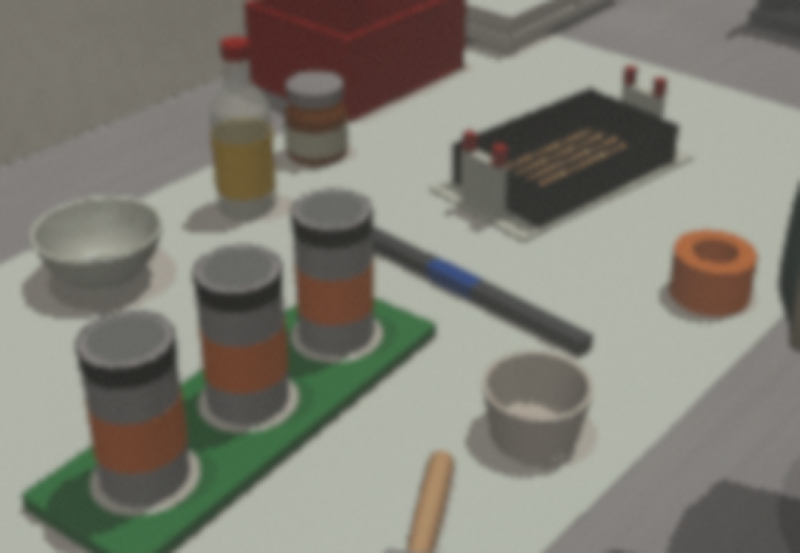

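The crops show all four prongs, the bar and the tins clearly. In the scene crop the bar's ends are at about (233,312) and (465,175), with the sleeve at (358,238). Next I'll triangulate.

```bash
python3 - <<'E'
from h import *
S=env.camera_model("scene");D=env.camera_model("side")
np.set_printoptions(precision=4,suppress=True)
for k,a,b in(("tinR?",(323.2,241.6),(237.9,247.4)),("tinM",(363,263.1),(209.3,268.7)),("tinL",(408.2,287.5),(175.1,293.8))):
    print(k,*tri([ray(S,*a),ray(D,*b)]))
print("sleeve",onplane(S,285.6,223.2,.012),onplane(D,276.6,238.5,.012))
# bar mask: dark low-sat near
for n,m,bx in(("scene",S,(236,195,330,252)),("side",D,(250,222,325,264))):
    im=cv2.imread(f"pics/a_{n}.png")[:,:,::-1].copy()
    h=cv2.cvtColor(im,cv2.COLOR_RGB2HSV); mk=((h[:,:,2]<95)|mask(im,(100,110,40),(130,255,255)).astype(bool)).astype(np.uint8)*255
    z=np.zeros_like(mk); x0,y0,x1,y1=bx; z[y0:y1,x0:x1]=mk[y0:y1,x0:x1]
    cv2.imwrite(f"pics/barmask_{n}.png",cv2.resize(z[y0-5:y1+5,x0-5:x1+5],None,fx=6,fy=6,interpolation=0))
    print(n,blobs(z,30))
    # prong reds crop from zoomed conversions
sc=280/800; ss=260/800
for k,a,b in (("nearA(bot) tops",(195,155),(470,133)),("nearB",(233,140),(500,146)),("farA",(70,45),(629,70)),("farB",(106,34),(659,79))):
    A=(160+a[0]*sc,140+a[1]*sc);B=(130+b[0]*ss,150+b[1]*ss)
    print(k,*tri([ray(S,*A),ray(D,*B)]),onplane(S,*A,.078),onplane(D,*B,.078))
for k,a,z,b in(("ram",(575,180),.045,(537,378)),("roll",(382,75),.045,(714,250)),("bot",(145,220),.17,(235,45)),("jar",(28,255),.08,(315,85))):
    A=(160+a[0]*sc,140+a[1]*sc);B=(130+b[0]*ss,150+b[1]*ss)
    print(k,onplane(S,*A,z),onplane(D,*B,z))
E
```

```text
tinR? [0.5331 0.1331 0.0466] [1.9, 1.9]
tinM [0.5241 0.234  0.0457] [3.2, 3.2]
tinL [0.5155 0.3361 0.0454] [4.8, 4.8]
sleeve [0.5161 0.0024 0.012 ] [ 0.5212 -0.0009  0.012 ]
scene [([243.0, 205.0], [236, 195, 18, 24, 289]), ([298.4, 228.8], [239, 199, 91, 53, 1570])]
side [([284.8, 244.8], [250, 222, 72, 42, 527])]
nearA(bot) tops [ 0.5949 -0.1177  0.077 ] [0.3, 0.3] [ 0.5956 -0.117   0.078 ] [ 0.5934 -0.1156  0.078 ]
nearB [ 0.5566 -0.1127  0.0776] [0.5, 0.5] [ 0.5574 -0.1115  0.078 ] [ 0.5565 -0.1129  0.078 ]
farA [ 0.5625 -0.3438  0.0761] [1.5, 1.5] [ 0.5629 -0.3435  0.078 ] [ 0.559  -0.3367  0.078 ]
farB [ 0.5241 -0.338   0.0775] [0.3, 0.3] [ 0.5249 -0.3368  0.078 ] [ 0.5238 -0.3376  0.078 ]
ram [0.3518 0.1065 0.045 ] [0.357  0.1045 0.045 ]
roll [ 0.345  -0.1318  0.045 ] [ 0.3442 -0.1313  0.045 ]
bot [0.7496 0.0224 0.17  ] [0.7436 0.03   0.17  ]
jar [ 0.7739 -0.1011  0.08  ] [ 0.7733 -0.0941  0.08  ]
```

View pics/barmask_scene.png

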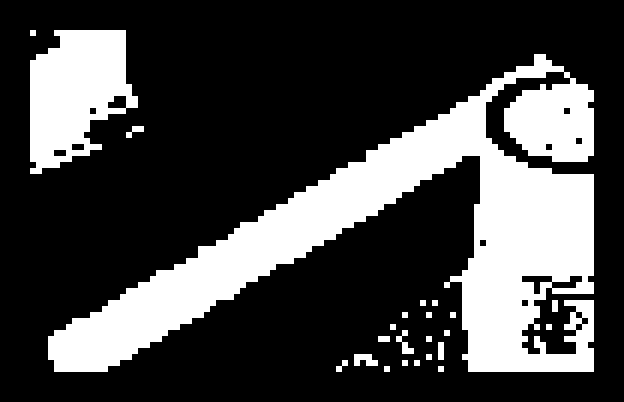

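View pics/barmask_side.png

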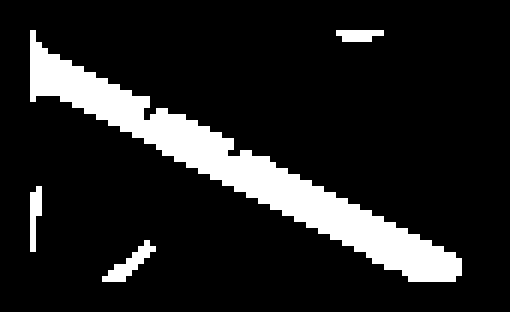

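```bash
cat >> h.py <<'E'
from scipy.spatial.transform import Rotation as Ro
np.set_printoptions(precision=4,suppress=True)
def toolR(o): return Ro.from_euler('xyz',o['tool_rot'],degrees=True)
def goto(pos,jaw=None,o=None):
    """shift mm, turn rad in tool axes to put TCP at pos, tool down, jaw axis (tool y) at yaw jaw deg"""
    o=o or env.get_obs(); R=toolR(o); d=R.inv().apply((np.array(pos)-o['tool_pos'])*1000)
    jy=jaw
    c=R.as_matrix()[:,1]; cur=np.degrees(np.arctan2(c[1],c[0]))
    if jaw is None: jy=cur
    y=np.array([np.cos(np.radians(jy)),np.sin(np.radians(jy)),0]); x=np.array([0,0,-1.]); z=np.cross(x,y)
    rv=(R.inv()*Ro.from_matrix(np.c_[x,y,z])).as_rotvec()
    print("shift",np.round(d,1),"turn",np.round(rv,4),"jawyaw",round(cur,2),"->",jy,"dist",round(np.linalg.norm(d)))
def st():
    o=env.get_obs(); c=toolR(o).as_matrix(); print("t",round(o['time'],2),"tcp",o['tool_pos'],"jaw",round(float(np.degrees(np.arctan2(c[1,1],c[0,1]))),2),"down",c[:,0],"F",np.round(o['wrist_force'],2),"op",round(o['opening'],3),"j",np.round(o['joints'],1)); return o
E
python3 - <<'E'
from h import *
o=st()
print(toolR(o).as_matrix())
S=env.camera_model("scene");D=env.camera_model("side")
a=onplane(S,239.3,245.8,.016);b=onplane(S,311.8,205.8,.016);print(a,b,np.degrees(np.arctan2(*(a-b)[1::-1])))
for p in((265,239),(280,244),(300,253),(322,265)): pass
f=lambda u,v:onplane(D,245+u/6,217+v/6,.016)
a=f(270,160);b=f(455,255);print("side top edge",a,b,np.degrees(np.arctan2(*(b-a)[1::-1])))
W=env.camera_model("wrist");T=W['camera_from_world'];c=-T[:3,:3].T@T[:3,3];print("cam in tool",toolR(o).inv().apply(c-o['tool_pos']))
goto([.47,0,.23],100); goto([.47,0,.23],-80)
E
```

```text
t 0.15 tcp [ 0.196  -0.4868  0.2307] jaw -68.07 down [-0.0004  0.0011 -1.    ] F [-0.2  -0.3   0.24] op 0.998 j [-72.1   3.   80.3  -0.   96.7  -4. ]
[[-0.0004  0.3735 -0.9276]
 [ 0.0011 -0.9276 -0.3735]
 [-1.     -0.0012 -0.0001]]
[ 0.6559 -0.011   0.016 ] [0.4191 0.0032 0.016 ] -3.432840539919929
side top edge [0.476  0.0001 0.016 ] [0.3776 0.0057 0.016 ] 176.77384708649964
cam in tool [-0.1425  0.     -0.0732]
shift [   1.1 -349.2 -436. ] turn [-2.9333 -0.0017  0.0001] jawyaw -68.07 -> 100 dist 559
shift [   1.1 -349.2 -436. ] turn [0.2083 0.     0.0012] jawyaw -68.07 -> -80 dist 559
```

```bash
python3 -c "
from h import *
goto([.515,0,.15],-93.4)"; 
```

```text
shift [  81.1 -332.3 -477.7] turn [0.4421 0.0002 0.0012] jawyaw -68.07 -> -93.4 dist 588
```

```bash
python3 -m inch '81 -332 -478 0.442 0 0 60;81 -332 -478 0.442 0 0 60;81 -332 -478 0.442 0 0 60;81 -332 -478 0.442 0 0 60;81 -332 -478 0.442 0 0 60'; python3 -c "
from h import *
st();goto([.515,0,.15],-93.4)"
```

```text
time: 0.65
tool_pos: [0.3274, -0.2868, 0.1979]
tool_rot: [-178.5, 90.0, -2.0]
wrist_force: [0.7, -0.5, 0.7]
opening: 0.702
t 0.65 tcp [ 0.3274 -0.2868  0.1979] jaw -93.48 down [ 0.0001 -0.     -1.    ] F [ 0.75 -0.48  0.7 ] op 0.702 j [-46.1 -11.2  97.5   0.   93.7  47.4]
shift [  47.9 -297.7 -169.9] turn [-0.0013 -0.0001  0.    ] jawyaw -93.48 -> -93.4 dist 346
```

```bash
python3 -m inch '48 -298 -170 0 0 0 60;48 -298 -170 0 0 0 60;48 -298 -170 0 0 0 60;48 -298 -170 0 0 0 60;48 -298 -170 0 0 0 60'; python3 -c "
from h import *
st();goto([.515,0,.15],-93.4)"
```

```text
time: 1.15
tool_pos: [0.4627, -0.0792, 0.1634]
tool_rot: [132.2, 90.0, -51.1]
wrist_force: [0.8, -1.0, 0.7]
opening: 0.703
t 1.15 tcp [ 0.4627 -0.0792  0.1634] jaw -93.39 down [ 0.0002 -0.0003 -1.    ] F [ 0.8  -0.96  0.71] op 0.703 j [-14.2  -4.3  95.3  -0.   89.   79.2]
shift [ 13.4 -82.1 -47.5] turn [ 0.0003 -0.0003 -0.0003] jawyaw -93.39 -> -93.4 dist 96
```

```bash
python3 -m inch '13 -80 -47 0 0 0 60;13 -80 -47 0 0 0 60;13 -80 -47 0 0 0 60;13 -80 -47 0 0 0 60'; python3 - <<'E'
from h import *
st()
W=env.camera_model("wrist"); im=env.snapshot("wrist"); cv2.imwrite("pics/b_wrist.png",im[:,:,::-1])
np.save("pics/bW.npy",W,allow_pickle=True)
b=blobs(mask(im,(100,110,40),(130,255,255)),30);print(b)
for c,s in b: print(onplane(W,*c,.017,True))
E
```

```text
time: 1.55
tool_pos: [0.5135, -0.0035, 0.15]
tool_rot: [15.0, 89.9, -168.3]
wrist_force: [-0.0, -0.0, 0.4]
opening: 0.703
t 1.55 tcp [ 0.5135 -0.0035  0.15  ] jaw -93.29 down [-0.0016 -0.0003 -1.    ] F [-0.01 -0.02  0.44] op 0.703 j [-4.5  3.5 89.  -0.  87.5 88.8]
[([279.9, 196.7], [271, 170, 18, 55, 945])]
[0.5165 0.0004 0.017 ]
```

View pics/b_wrist.png

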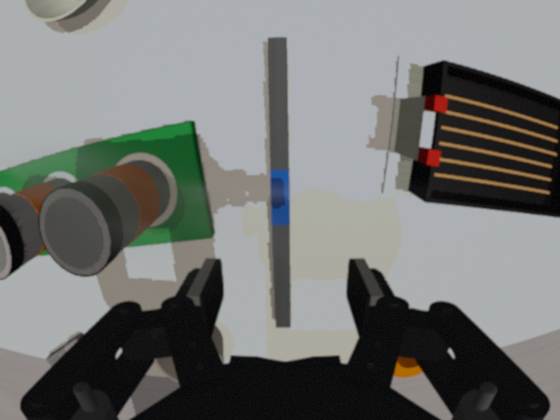

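The wrist view shows the bar vertical from (278,39) to (284,326), with its sleeve at (280,197). The pan's near prongs are at (436,103) and (430,157). The right tin leans out to the left in the fisheye view.

```bash
python3 - <<'E'
from h import *
im=cv2.imread("pics/b_wrist.png")[:,:,::-1].copy(); W=np.load("pics/bW.npy",allow_pickle=True).item()
# bar centreline rows: dark/blue pixels x 262..300
g=im.max(2)
pts=[]
h=cv2.cvtColor(im,cv2.COLOR_RGB2HSV)
for v in list(range(46,166,6))+list(range(228,318,6)):
    r=im[v,255:305].astype(int).max(1); xs=np.where(r<95)[0]
    if len(xs)>8: pts.append(onplane(W,255+(xs[0]+xs[-1])/2,v,.016,True)[:2])
pts=np.array(pts);p=np.polyfit(pts[:,0],pts[:,1],1);print("bar yaw",np.degrees(np.arctan(p[0])),"resid",np.abs(np.polyval(p,pts[:,0])-pts[:,1]).max()*1000,"y at .5165",np.polyval(p,.5165))
print("ends",onplane(W,278,38,.016,True),onplane(W,284,326,.016,True))
for c,s in blobs(mask(im,(172,130,60),(5,255,255)),30): print("red",c,s,onplane(W,*c,.078,True))
E
```

```text
bar yaw -2.460774226951156 resid 0.46805818516097375 y at .5165 0.0008160666331593347
ends [ 0.6537 -0.0061  0.016 ] [0.3775 0.0048 0.016 ]
red [438.8, 103.4] [425, 94, 24, 20, 278] [ 0.594 -0.116  0.078]
red [432.9, 157.4] [425, 148, 17, 20, 256] [ 0.5555 -0.1115  0.078 ]
```

```bash
python3 -c "
from h import *
st();goto([.516,0.0008,.003],-92.5)"
```

```text
t 1.6 tcp [ 0.5134 -0.0044  0.1504] jaw -93.38 down [-0.0008 -0.0005 -1.    ] F [-0.02 -1.12 -0.11] op 0.703 j [-4.6  3.4 89.1 -0.  87.5 88.8]
shift [147.4  -5.4  -2.4] turn [-0.0153  0.0008 -0.0005] jawyaw -93.38 -> -92.5 dist 148
```

```bash
python3 -m inch '50 -5.4 -2.4 -0.015 0.001 0 60;100 -5.4 -2.4 -0.015 0.001 0 60;125 -5.4 -2.4 -0.015 0.001 0 60;139 -5.4 -2.4 -0.015 0.001 0 60;139 -5.4 -2.4 -0.015 0.001 0 60'; python3 -c "
from h import *
st();goto([.516,0.0008,.003],-92.5)"
```

```text
time: 2.1
tool_pos: [0.5153, 0.0002, 0.0106]
tool_rot: [6.4, 89.9, -176.3]
wrist_force: [0.2, 0.1, 1.0]
opening: 0.707
t 2.1 tcp [0.5153 0.0002 0.0106] jaw -92.63 down [-0.0015 -0.0001 -1.    ] F [0.17 0.14 0.98] op 0.707 j [-4.1 12.8 95.8 -0.  71.4 88.6]
shift [ 7.6 -0.7 -0.6] turn [-0.0022  0.0015 -0.0002] jawyaw -92.63 -> -92.5 dist 8
```

```bash
python3 -m inch '7 -0.7 -0.6 -0.002 0.001 0 60;7 -0.7 -0.6 -0.002 0.001 0 40;7 -0.7 -0.6 -0.002 0.001 0 0;7 -0.7 -0.6 -0.002 0.001 0 0;7 -0.7 -0.6 -0.002 0.001 0 0'; python3 -m inch '0 0 0 0 0 0 0;0 0 0 0 0 0 0;0 0 0 0 0 0 0' ; python3 -c "
from h import *
st()"
```

```text
time: 2.6
tool_pos: [0.5178, 0.0018, 0.0059]
tool_rot: [175.9, 89.8, -6.5]
wrist_force: [-2.3, -0.1, 5.5]
opening: 0.162
time: 2.9
tool_pos: [0.5178, 0.0018, 0.006]
tool_rot: [176.1, 89.8, -6.3]
wrist_force: [-1.4, -1.5, 5.6]
opening: 0.163
t 2.9 tcp [0.5178 0.0018 0.006 ] jaw -92.41 down [ 0.0039 -0.0004 -1.    ] F [-1.35 -1.52  5.63] op 0.163 j [-3.9 13.4 95.8 -0.  70.6 88.5]
```

```bash
python3 -m inch '-15 0 0 0 0 0 0;-50 0 0 0 0 0 0;-100 0 0 0 0 0 0;-140 0 0 0 0 0 0;-140 0 0 0 0 0 0'; python3 - <<'E'
from h import *
st()
for n in("side","wrist"): cv2.imwrite(f"pics/c_{n}.png",env.snapshot(n)[:,:,::-1])
goto([.5595,-.228,.145],-8.2)
E
```

```text
time: 3.4
tool_pos: [0.5197, 0.0018, 0.1515]
tool_rot: [178.6, 89.2, -3.9]
wrist_force: [1.4, -0.1, -2.3]
opening: 0.162
t 3.4 tcp [0.5197 0.0018 0.1515] jaw -92.41 down [ 0.0138 -0.0009 -0.9999] F [ 1.43 -0.13 -2.34] op 0.162 j [-3.9  3.8 88.6  0.  86.8 88.5]
shift [  0.2 227.9 -52.2] turn [-1.4698 -0.0026 -0.0025] jawyaw -92.41 -> -8.2 dist 234
```

View pics/c_side.png

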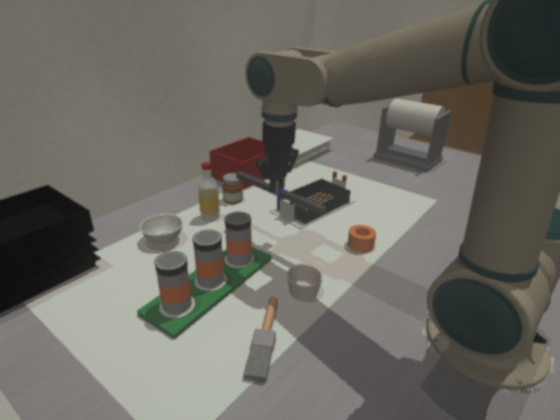

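View pics/c_wrist.png

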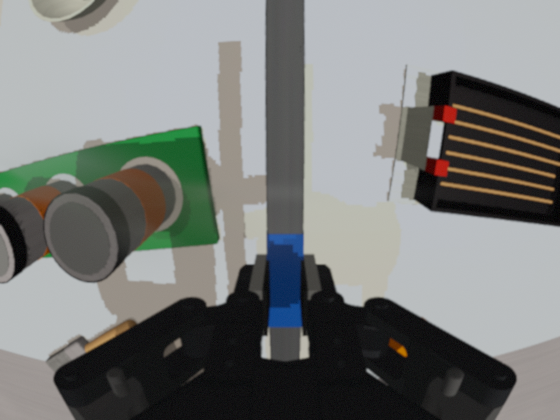

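The bar is gripped on its sleeve, level and square. I'll raise it, then turn it over the pan.

```bash
python3 -m inch '-45 45 -10 -0.147 0 0 0;-45 90 -20 -0.294 0 0 0;-45 135 -30 -0.441 0 0 0;-45 180 -40 -0.588 0 0 0;-45 228 -52 -0.735 0 0 0'; python3 -c "
from h import *
st();goto([.5595,-.228,.15],-8.2)"
```

```text
time: 4.0
tool_pos: [0.5569, -0.2229, 0.187]
tool_rot: [-84.8, 89.9, 134.4]
wrist_force: [0.8, 0.7, -1.3]
opening: 0.169
t 4.0 tcp [ 0.5569 -0.2229  0.187 ] jaw -50.75 down [-0.0018  0.0019 -1.    ] F [ 0.81  0.71 -1.27] op 0.169 j [-25.4  16.1  70.6   0.1  93.4  25.4]
shift [37.   5.7  1.2] turn [-0.7426 -0.0007  0.0026] jawyaw -50.75 -> -8.2 dist 37
```

```bash
python3 -m inch '10 0 0 -0.149 0 0 0;20 0 0 -0.297 0 0 0;30 0 0 -0.445 0 0 0;37 0 0 -0.594 0 0 0;37 0 0 -0.742 0 0 0'; python3 -m inch '0 0 0 0 0 0 0;0 0 0 0 0 0 0'; python3 - <<'E'
from h import *
st()
for n in("scene","side","wrist"):
    np.save(f"pics/d{n}.npy",env.camera_model(n),allow_pickle=True)
    im=env.snapshot(n);cv2.imwrite(f"pics/d_{n}.png",im[:,:,::-1]); 
    print(n,[b for b in blobs(mask(im,(100,110,40),(130,255,255)),20)],[b for b in blobs(mask(im,(172,130,60),(5,255,255)),9) if n=="wrist" or 180<b[0][0]<245 and n=="scene" or b[0][0]>255 and n=="side"])
goto([.5595,-.228,.145],-8.2)
E
```

```text
time: 4.5
tool_pos: [0.5561, -0.2208, 0.148]
tool_rot: [-114.1, 89.7, 147.7]
wrist_force: [-0.8, 0.2, -2.2]
opening: 0.16
time: 4.7
tool_pos: [0.5572, -0.2213, 0.1511]
tool_rot: [-144.0, 89.9, 117.2]
wrist_force: [0.1, -0.2, -2.1]
opening: 0.164
t 4.7 tcp [ 0.5572 -0.2213  0.1511] jaw -8.83 down [-0.0005  0.001  -1.    ] F [ 0.14 -0.24 -2.09] op 0.164 j [-25.2  17.1  73.6   0.   89.4 -16.4]
scene [([166.8, 11.6], [164, 8, 7, 9, 20]), ([169.3, 22.2], [167, 17, 5, 12, 25]), ([212.6, 146.2], [210, 141, 8, 13, 48])] [([196.4, 152.4], [195, 151, 4, 4, 9]), ([184.5, 158.2], [183, 155, 4, 8, 21]), ([241.8, 191.5], [240, 188, 4, 8, 22]), ([228.1, 196.7], [226, 193, 5, 9, 35]), ([209.6, 220.2], [204, 214, 13, 14, 143])]
side [] [([525.9, 106.1], [520, 93, 13, 28, 130])]
wrist [([284.7, 279.5], [266, 233, 39, 95, 3275])] [([257.0, 66.7], [249, 59, 16, 17, 246]), ([315.4, 66.4], [308, 59, 16, 16, 251]), ([533.4, 217.3], [499, 117, 61, 212, 10583]), ([265.4, 349.4], [260, 339, 11, 21, 176]), ([306.8, 348.7], [305, 338, 5, 21, 62])]
shift [7.4 2.8 6.2] turn [-0.0093 -0.0003 -0.0014] jawyaw -8.73 -> -8.2 dist 10
```

View pics/d_wrist.png

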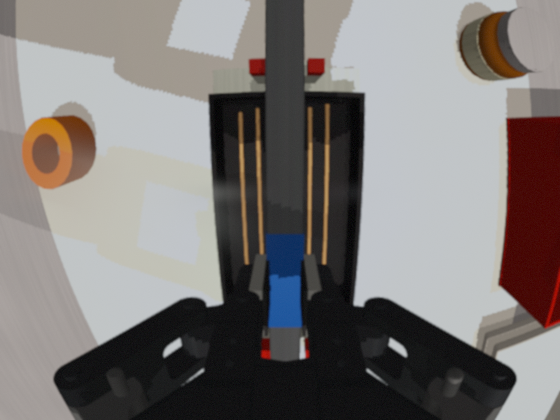

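View pics/d_scene.png

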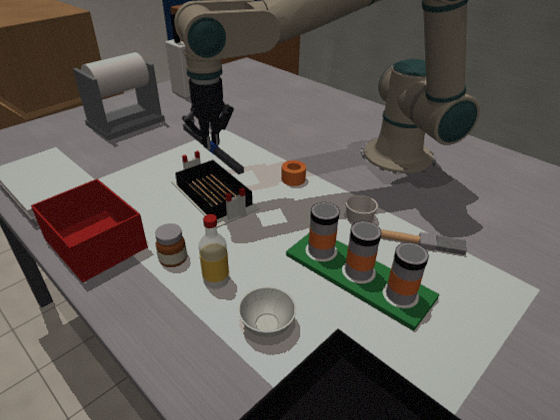

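View pics/d_side.png

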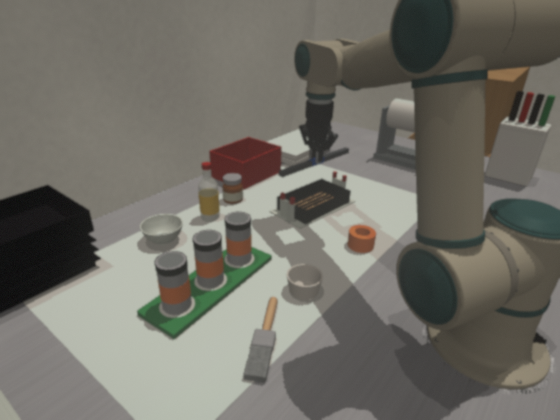

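```bash
python3 - <<'E'
from h import *
W=np.load("pics/dwrist.npy",allow_pickle=True).item();im=cv2.imread("pics/d_wrist.png")[:,:,::-1].copy()
for z in(.155,.161,.167): 
    a=onplane(W,285,234,z,True);b=onplane(W,285,327,z,True);print("sleeve",z,a,b,(a+b)/2,np.linalg.norm(a-b))
S=np.load("pics/dscene.npy",allow_pickle=True).item();D=np.load("pics/dside.npy",allow_pickle=True).item()
for u,v in((257,66.7),(315.4,66.4)): print("prong",onplane(W,u,v,.075,True))
a=onplane(W,261,344,.078,True);b=onplane(W,310,344,.078,True);print("far outer",a,b,(a+b)/2)
pts=[]
for v in range(110,232,6):
    r=im[v,:].astype(int).max(1); pass
# bar edges via gradient near 265 & 305
L=[];Rr=[]
g=cv2.GaussianBlur(im.astype(np.float32).mean(2),(1,5),0)
for v in range(5,55,4):
    gx=np.diff(g[v,255:315]); L.append(255.5+np.argmin(gx));Rr.append(255.5+np.argmax(gx))
print(np.median(L),np.median(Rr))
for u,v in(((np.median(L)+np.median(Rr))/2,30),(285.5,232)): print("bar axis pt",onplane(W,u,v,.161,True))
# bar ends in scene & side
for n in("scene","side"):
    m=cv2.imread(f"pics/d_{n}.png"); c=m[100:190,160:280] if n=="scene" else m[135:225,260:380]
    cv2.imwrite(f"pics/dz_{n}.png",cv2.resize(c,None,fx=6,fy=6,interpolation=cv2.INTER_CUBIC))
E
```

```text
sleeve 0.155 [ 0.5603 -0.2012  0.155 ] [ 0.5523 -0.2534  0.155 ] [ 0.5563 -0.2273  0.155 ] 0.0528664022042394
sleeve 0.161 [ 0.5606 -0.1989  0.161 ] [ 0.5529 -0.2489  0.161 ] [ 0.5568 -0.2239  0.161 ] 0.050594451730891096
sleeve 0.167 [ 0.5609 -0.1967  0.167 ] [ 0.5536 -0.2444  0.167 ] [ 0.5573 -0.2206  0.167 ] 0.04832250125754279
prong [ 0.5552 -0.1126  0.075 ]
prong [ 0.5935 -0.1182  0.075 ]
far outer [ 0.5205 -0.3267  0.078 ] [ 0.5617 -0.3331  0.078 ] [ 0.5411 -0.3299  0.078 ]
265.5 303.5
bar axis pt [ 0.5736 -0.113   0.161 ]
bar axis pt [ 0.561 -0.198  0.161]
```

View pics/dz_scene.png

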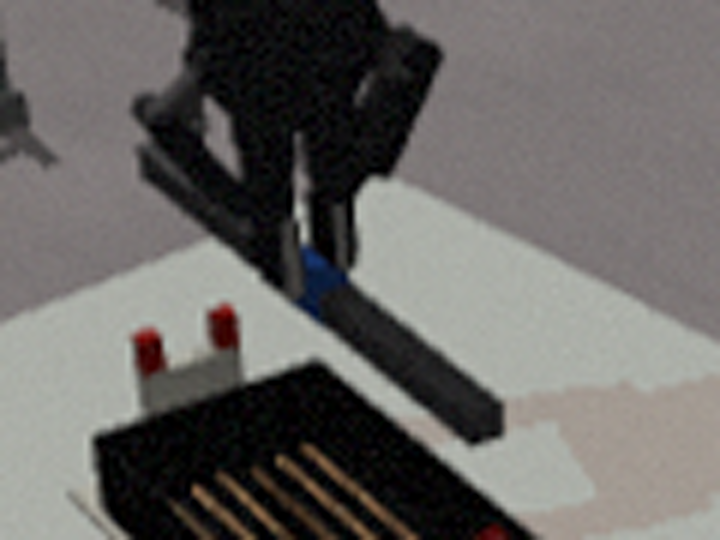

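View pics/dz_side.png

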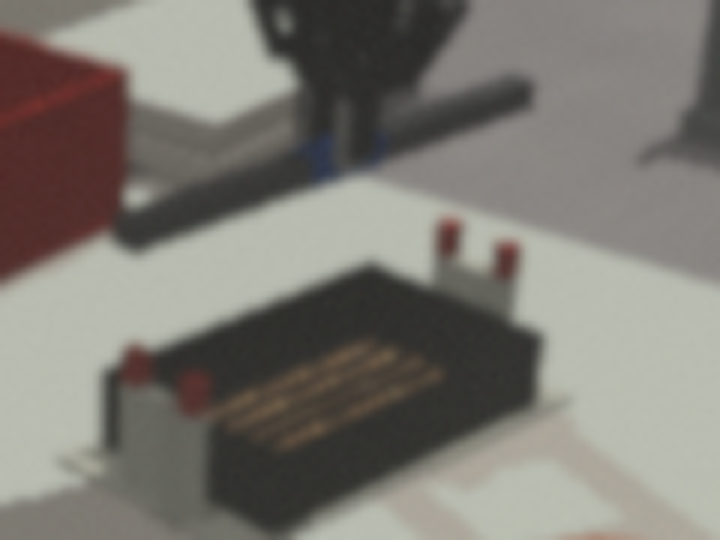

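The zoomed views show the bar level above the pan. Its near end is at about (488,422) in the scene crop and (126,232) in the side crop, and its far end is at (528,93) in the side crop.

```bash
python3 - <<'E'
from h import *
S=np.load("pics/dscene.npy",allow_pickle=True).item();D=np.load("pics/dside.npy",allow_pickle=True).item()
p,r=tri([ray(S,241.3,170.3),ray(D,281,173.7)]);print("near end",p,r)
z=p[2]
print("far end side",onplane(D,348,150.5,z),"scene",onplane(S,160+150/6,100+165/6,z), "near side",onplane(D,281,173.7,z))
E
```

```text
near end [ 0.5778 -0.0852  0.1531] [0.3, 0.3]
far end side [ 0.5319 -0.3595  0.1531] scene [ 0.5432 -0.3541  0.1531] near side [ 0.5781 -0.0858  0.1531]
```

```bash
python3 -c "
from h import *
st();goto([.5593,-.2262,.088],-8.2)"
```

```text
t 4.85 tcp [ 0.5577 -0.2215  0.1524] jaw -8.73 down [ 0.0015  0.0001 -1.    ] F [ 0.21 -0.32 -3.62] op 0.162 j [-25.2  17.   73.5   0.   89.4 -16.5]
shift [64.4  2.2  4.4] turn [-0.0093 -0.0003 -0.0014] jawyaw -8.73 -> -8.2 dist 65
```

```bash
python3 -m inch '20 2.2 4.4 -0.009 0 0 0;40 2.2 4.4 -0.009 0 0 0;56 2.2 4.4 -0.009 0 0 0;62 2.2 4.4 -0.009 0 0 0;62 2.2 4.4 -0.009 0 0 0'; python3 - <<'E'
from h import *
st()
for n in("scene","side","wrist"):
    im=env.snapshot(n)[:,:,::-1]
    if n=="scene": im=cv2.resize(im[130:220,160:280],None,fx=6,fy=6,interpolation=2)
    if n=="side": im=cv2.resize(im[150:240,260:380],None,fx=6,fy=6,interpolation=2)
    cv2.imwrite(f"pics/e_{n}.png",im)
goto([.5593,-.2262,.066],-8.2)
E
```

```text
time: 5.35
tool_pos: [0.559, -0.226, 0.0898]
tool_rot: [160.7, 90.0, 62.5]
wrist_force: [1.3, 0.4, -1.9]
opening: 0.166
t 5.35 tcp [ 0.559  -0.226   0.0898] jaw -8.11 down [ 0.0003  0.0006 -1.    ] F [ 1.29  0.4  -1.87] op 0.166 j [-25.5  20.3  76.8   0.   82.9 -17.4]
shift [26.1 -0.9 -0.2] turn [ 0.0019  0.0005 -0.004 ] jawyaw -8.09 -> -8.2 dist 26
```

View pics/e_scene.png

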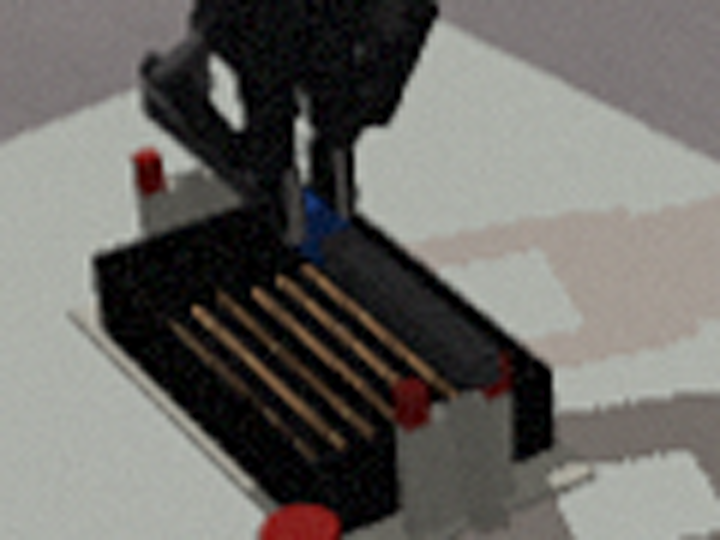

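View pics/e_side.png

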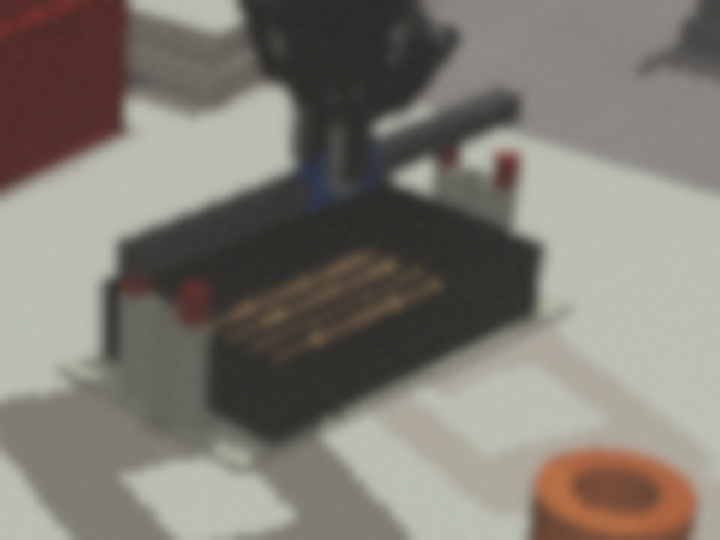

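View pics/e_wrist.png

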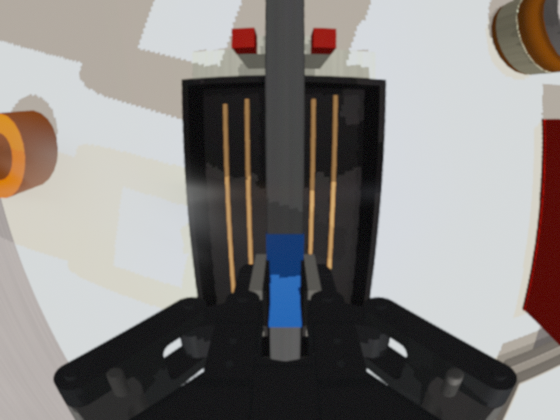

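The bar is centred between the near prongs (wrist view: prongs at 245 and 323, bar at 285). I'll lower it into the notches.

```bash
python3 -m inch '8 -0.5 0 0 0 0 0;15 -0.5 0 0 0 0 0;19 -0.5 0 0 0 0 0;22 -0.5 0 0 0 0 0;23 -0.5 0 0 0 0 0'; python3 -m inch '1 0 0 0 0 0 0;1 0 0 0 0 0 0'
```

```text
time: 6.0
tool_pos: [0.5588, -0.2261, 0.0672]
tool_rot: [105.0, 89.9, 6.9]
wrist_force: [-0.3, 0.4, -1.0]
opening: 0.169
time: 6.2
tool_pos: [0.559, -0.2262, 0.0669]
tool_rot: [92.4, 89.9, -5.7]
wrist_force: [-0.2, 0.4, -2.1]
opening: 0.168
```

```bash
python3 -m inch '1 0 0 0 0 0 0;2 0 0 0 0 0 0'; python3 -m inch '1 0 0 0 0 0 0;1 0 0 0 0 0 0'; python3 - <<'E'
from h import *
st()
for n in("scene","side","wrist"):
    im=env.snapshot(n)[:,:,::-1]
    if n=="scene": im=cv2.resize(im[130:220,160:280],None,fx=6,fy=6,interpolation=2)
    if n=="side": im=cv2.resize(im[150:240,260:380],None,fx=6,fy=6,interpolation=2)
    cv2.imwrite(f"pics/f_{n}.png",im)
E
```

```text
time: 6.4
tool_pos: [0.5592, -0.2263, 0.0659]
tool_rot: [86.6, 89.8, -11.5]
wrist_force: [-5.6, 1.1, 9.4]
opening: 0.165
time: 6.6
tool_pos: [0.5592, -0.2263, 0.0659]
tool_rot: [85.1, 89.8, -13.0]
wrist_force: [-4.6, 2.4, 8.9]
opening: 0.162
t 6.6 tcp [ 0.5592 -0.2263  0.0659] jaw -8.08 down [ 0.003  -0.0007 -1.    ] F [-4.62  2.45  8.9 ] op 0.162 j [-25.6  21.6  78.    0.   80.1 -17.5]
```

View pics/f_side.png

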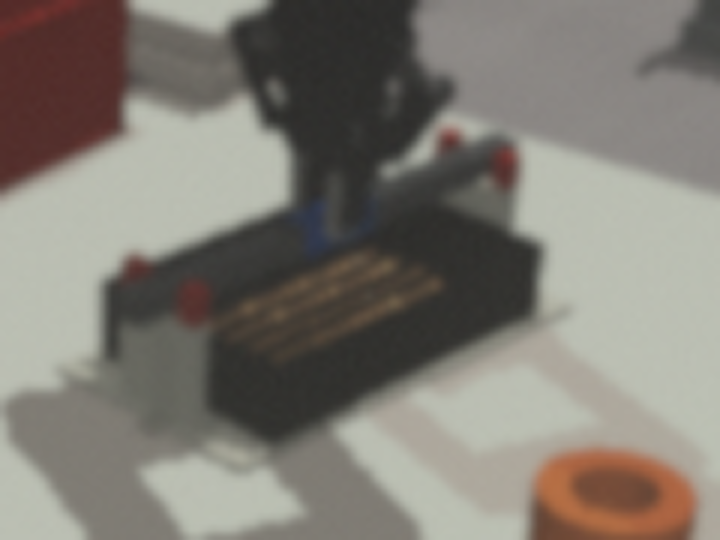

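View pics/f_scene.png

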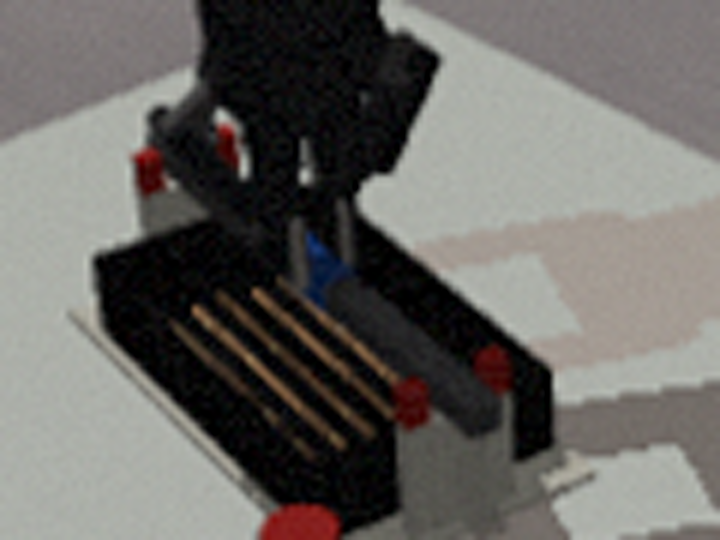

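Both ends lie in their notches and the contact force is about 9 N. Releasing.

```bash
python3 -m inch '-1 0 0 0 0 0 45;-1 0 0 0 0 0 45;-1 0 0 0 0 0 45;-1 0 0 0 0 0 45'; python3 -m inch '-25 0 0 0 0 0 45;-70 0 0 0 0 0 60;-120 0 0 0 0 0 80;-120 0 0 0 0 0 85'; python3 - <<'E'
from h import *
st()
for n in("scene","side","wrist"):
    np.save(f"pics/g{n}.npy",env.camera_model(n),allow_pickle=True)
    im=env.snapshot(n);cv2.imwrite(f"pics/g_{n}.png",im[:,:,::-1])
    print(n,blobs(mask(im,(100,110,40),(130,255,255)),20))
im=cv2.imread("pics/g_scene.png");a=cv2.resize(im[130:220,160:260],None,fx=5,fy=5,interpolation=2)
im=cv2.imread("pics/g_side.png");b=cv2.resize(im[150:240,270:370],None,fx=5,fy=5,interpolation=2)
cv2.imwrite("pics/g_z.png",np.vstack([a,b])[:,:][0:900] if 0 else cv2.resize(np.hstack([a,b]),(800,360)))
E
```

```text
time: 7.15
tool_pos: [0.559, -0.2262, 0.0646]
tool_rot: [93.9, 89.9, -4.2]
wrist_force: [0.3, 0.2, -0.0]
opening: 0.528
time: 7.55
tool_pos: [0.5615, -0.2275, 0.1939]
tool_rot: [75.0, 89.1, -23.1]
wrist_force: [1.4, -1.0, 0.8]
opening: 0.989
t 7.55 tcp [ 0.5615 -0.2275  0.1939] jaw -8.08 down [ 0.0151 -0.0064 -0.9999] F [ 1.43 -0.97  0.82] op 0.989 j [-25.6  16.1  69.9   0.   93.1 -17.5]
scene [([210.4, 172.9], [204, 167, 16, 14, 115])]
side [([314.9, 184.5], [310, 182, 11, 6, 35])]
wrist [([284.8, 208.6], [275, 179, 21, 60, 1219])]
```

View pics/g_z.png

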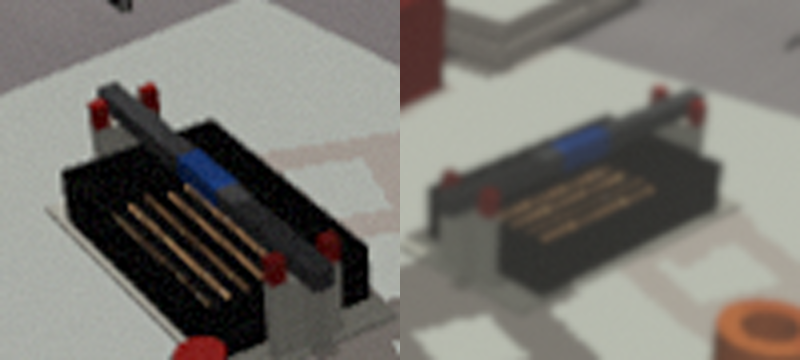

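View pics/g_wrist.png

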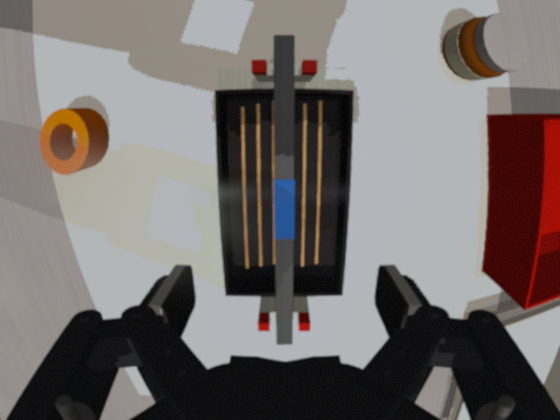

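The bar lies in both notches. In the wrist view it runs from (284,36) to (285,344), with prongs near (259,67), (310,67), (264,321) and (304,321). Checking the centring.

```bash
python3 - <<'E'
from h import *
W=np.load("pics/gwrist.npy",allow_pickle=True).item();im=cv2.imread("pics/g_wrist.png")[:,:,::-1].copy()
P=[]
for c,s in blobs(mask(im,(172,130,60),(5,255,255)),30):
    if c[0]<350: p=onplane(W,*c,.076,True);P.append(p);print("red",c,s[4],p)
print("pan mid",np.mean(P,0))
a=onplane(W,284.5,36,.076,True);b=onplane(W,285,344,.076,True);print(a,b,"mid",(a+b)/2,np.linalg.norm(a-b))
print("sleeve",onplane(W,284.8,208.6,.077,True))
S=np.load("pics/gscene.npy",allow_pickle=True).item();D=np.load("pics/gside.npy",allow_pickle=True).item()
print(tri([ray(S,210.4,172.9),ray(D,314.9,184.5)]))
st();goto([.5155,.336,.25],-85)
E
```

```text
red [258.7, 66.8] 194 [ 0.5555 -0.1127  0.076 ]
red [309.3, 67.3] 189 [ 0.5936 -0.1185  0.076 ]
red [263.5, 321.5] 150 [ 0.5238 -0.3346  0.076 ]
red [303.8, 321.3] 153 [ 0.5616 -0.3398  0.076 ]
pan mid [ 0.5586 -0.2264  0.076 ]
[ 0.5784 -0.091   0.076 ] [ 0.54   -0.3655  0.076 ] mid [ 0.5592 -0.2283  0.076 ] 0.27715648860504444
sleeve [ 0.5594 -0.2269  0.077 ]
(array([ 0.5616, -0.2309,  0.0733]), [0.6, 0.6])
t 7.7 tcp [ 0.5586 -0.2261  0.1843] jaw -8.09 down [ 0.0017  0.     -1.    ] F [ 0.44 -0.71  0.11] op 0.998 j [-25.6  16.5  70.6   0.   92.9 -17.5]
shift [ -65.8 -121.6 -550.5] turn [ 1.3424 -0.0013 -0.0012] jawyaw -8.09 -> -85 dist 568
```

The bar is centred to within 1–2 mm. Next come the tins, gripped with the jaws across the row (along x) and fairly high up, so the gripper body clears the lid.

```bash
python3 -c "
from h import *
goto([.5155,.31,.26],5)"
```

```text
shift [ -75.8 -117.9 -524.7] turn [-0.2284 -0.     -0.0017] jawyaw -8.09 -> 5 dist 543
```

```bash
python3 -m inch '-40 0 -40 -0.1 0 0 85;-76 -118 -525 -0.228 0 0 85;-76 -118 -525 -0.228 0 0 85;-76 -118 -525 -0.228 0 0 85;-76 -118 -525 -0.228 0 0 85'; python3 -c "
from h import *
st();goto([.5155,.31,.26],5)"
```

```text
time: 8.2
tool_pos: [0.5435, 0.0091, 0.2341]
tool_rot: [-96.0, 89.9, 178.9]
wrist_force: [1.1, 0.1, 0.3]
opening: 0.996
t 8.2 tcp [0.5435 0.0091 0.2341] jaw 4.96 down [-0.0016  0.     -1.    ] F [1.07 0.07 0.26] op 0.996 j [-2.9  6.  76.7 -0.  97.3 -7.9]
shift [ -25.9   -1.9 -302.2] turn [-0.0007 -0.0002  0.0016] jawyaw 4.96 -> 5 dist 303
```

```bash
python3 -m inch '-25 -1 -295 0 0 0 85;-25 -1 -295 0 0 0 85;-25 -1 -295 0 0 0 85;-25 -1 -295 0 0 0 85;-25 -1 -295 0 0 0 85'; python3 -m inch '0 -1 -45 0 0 0 85;0 -1 -45 0 0 0 85;0 -1 -45 0 0 0 85'; python3 - <<'E'
from h import *
st()
W=env.camera_model("wrist");np.save("pics/iwrist.npy",W,allow_pickle=True);im=env.snapshot("wrist");cv2.imwrite("pics/i_wrist.png",im[:,:,::-1])
E
```

```text
time: 8.7
tool_pos: [0.5211, 0.2572, 0.2551]
tool_rot: [-42.7, 89.9, -127.7]
wrist_force: [1.0, 0.0, 1.0]
opening: 0.997
time: 9.0
tool_pos: [0.5165, 0.3007, 0.2547]
tool_rot: [-38.1, 89.8, -123.0]
wrist_force: [-0.1, -0.7, -0.2]
opening: 0.996
t 9.0 tcp [0.5165 0.3007 0.2547] jaw 5.08 down [-0.0015 -0.0023 -1.    ] F [-0.1  -0.67 -0.16] op 0.996 j [ 26.7  14.7  64.6  -0.1 100.8  21.6]
```

View pics/i_wrist.png

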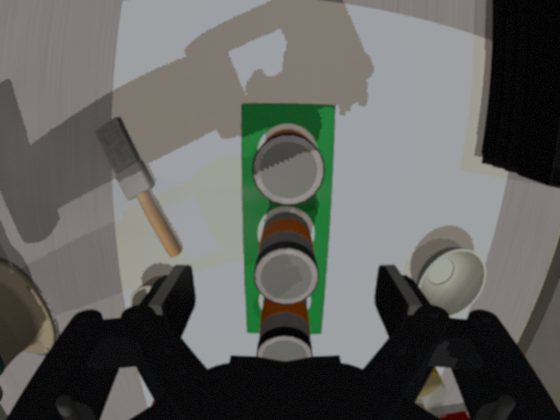

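The view shows the left lid at about (289,170), the middle lid at about (287,275), and the board corners at (242,104), (335,104), (321,332) and (247,332).

```bash
python3 - <<'E'
from h import *
W=np.load("pics/iwrist.npy",allow_pickle=True).item();im=cv2.imread("pics/i_wrist.png")
g=cv2.cvtColor(im,cv2.COLOR_BGR2GRAY)
c=cv2.HoughCircles(g,cv2.HOUGH_GRADIENT,1,60,param1=120,param2=25,minRadius=27,maxRadius=40);print(c)
L=onplane(W,289,170,.13,True);M=onplane(W,286.7,274.5,.13,True);print("L",L,"M",M,np.linalg.norm(L-M))
print("diam",np.linalg.norm(onplane(W,253,170,.13,True)-onplane(W,325,170,.13,True)))
C=[onplane(W,u,v,.015,True) for u,v in((242,104),(335,104),(321,332),(247,332))];print(np.array(C))
bc=np.mean(C,0);y=((C[0]+C[1])-(C[2]+C[3]))/2;print("board",bc,np.linalg.norm(y),np.linalg.norm(C[0]-C[1]),"yaw",np.degrees(np.arctan2(-y[0],y[1])))
y/=np.linalg.norm(y)
for k in(.1,0,-.1):print(bc+k*y)
E
```

```text
[[[287.5 169.5  34.9]
  [285.5 272.5  32.2]
  [453.5 278.5  31.5]
  [282.5 365.5  30.2]]]
L [0.5168 0.3293 0.13  ] M [0.5237 0.2326 0.13  ] 0.09699199561165381
diam 0.06007110484606622
[[0.4584 0.3836 0.015 ]
 [0.566  0.3935 0.015 ]
 [0.5889 0.0787 0.015 ]
 [0.4807 0.0688 0.015 ]]
board [0.5235 0.2311 0.015 ] 0.31568736816168724 0.10808304679897449 yaw 4.113858779388212
[0.5163 0.3309 0.015 ]
[0.5235 0.2311 0.015 ]
[0.5307 0.1314 0.015 ]
```

```bash
python3 -c "
from h import *
st();goto([.5165,.3305,.070],4.5)"
```

```text
t 9.05 tcp [0.5169 0.2997 0.2553] jaw 4.99 down [-0.0007 -0.002  -1.    ] F [-0.39 -0.77 -0.7 ] op 0.996 j [ 26.6  14.7  64.6  -0.1 100.8  21.6]
shift [185.2   2.4 -31.1] turn [0.0085 0.002  0.0009] jawyaw 4.99 -> 4.5 dist 188
```

```bash
python3 -m inch '25 2 -31 0.008 0.002 0 85;65 2 -31 0.008 0.002 0 85;105 2 -31 0.008 0.002 0 85;145 2 -31 0.008 0.002 0 85;185 2 -31 0.008 0.002 0 85'; python3 -m inch '0 0 0 0 0 0 85;0 0 0 0 0 0 85'; python3 -c "
from h import *
st();goto([.5165,.3305,.070],4.5)"
```

```text
time: 9.55
tool_pos: [0.5171, 0.3291, 0.0701]
tool_rot: [127.3, 89.9, 41.7]
wrist_force: [-0.1, 0.6, 0.5]
opening: 0.993
time: 9.75
tool_pos: [0.5173, 0.33, 0.0726]
tool_rot: [134.1, 89.9, 48.5]
wrist_force: [-0.3, 0.2, 1.5]
opening: 0.994
t 9.75 tcp [0.5173 0.33   0.0726] jaw 4.42 down [ 0.0011  0.0012 -1.    ] F [-0.29  0.16  1.48] op 0.994 j [29.1 22.9 75.7  0.  81.4 24.6]
shift [ 2.6 -0.7 -0.6] turn [-0.0013 -0.0011 -0.0011] jawyaw 4.42 -> 4.5 dist 3
```

```bash
python3 -m inch '0 0 0 0 0 0 70;0 0 0 0 0 0 50;0 0 0 0 0 0 40;0 0 0 0 0 0 40;0 0 0 0 0 0 40'; python3 -c "
from h import *
st();cv2.imwrite('pics/j_scene.png',env.snapshot('scene')[150:330,250:490,::-1]);cv2.imwrite('pics/j_wrist.png',env.snapshot('wrist')[:,:,::-1])"
```

```text
time: 10.25
tool_pos: [0.5181, 0.3318, 0.0758]
tool_rot: [118.7, 89.6, 33.2]
wrist_force: [-1.7, -1.2, 6.9]
opening: 0.713
t 10.25 tcp [0.5181 0.3318 0.0758] jaw 4.52 down [ 0.0061  0.004  -1.    ] F [-1.74 -1.24  6.88] op 0.713 j [29.2 22.7 75.5  0.  81.4 24.7]
```

View pics/j_scene.png

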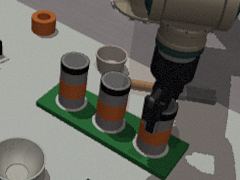

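View pics/j_wrist.png

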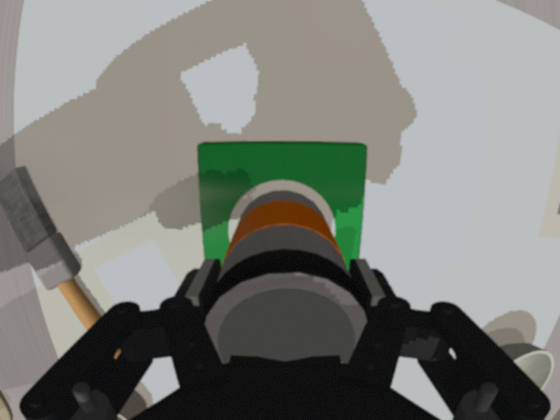

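The left tin is gripped squarely. Lifting and weighing.

```bash
python3 -m inch '-10 0 0 0 0 0 40;-25 0 0 0 0 0 40;-40 0 0 0 0 0 40;-45 0 0 0 0 0 40;-45 0 0 0 0 0 40'; python3 -m inch '0 0 0 0 0 0 40;0 0 0 0 0 0 40;0 0 0 0 0 0 40;0 0 0 0 0 0 40'; python3 - <<'E'
from h import *
import cv2
F=[];J=[]
for i in range(8):
    im=env.snapshot("scene");o=env.get_obs();F.append(o['wrist_force']);J.append(o['joint_efforts'])
print(np.mean(F,0),np.std(F,0),np.mean(J,0));st()
cv2.imwrite('pics/k_scene.png',cv2.resize(im[150:330,250:490,::-1],None,fx=3,fy=3))
E
```

```text
time: 10.85
tool_pos: [0.5175, 0.3314, 0.119]
tool_rot: [121.5, 89.7, 36.0]
wrist_force: [-0.2, 0.3, -1.7]
opening: 0.716
time: 11.25
tool_pos: [0.5166, 0.331, 0.1166]
tool_rot: [137.6, 89.9, 52.1]
wrist_force: [-0.2, 0.1, -2.0]
opening: 0.713
[-0.1134  0.0463 -1.5899] [0.219  0.4893 0.5578] [ -0.0006 -49.9741 -35.5201   0.0001  -0.0056  -0.    ]
t 11.65 tcp [0.5168 0.3311 0.1172] jaw 4.52 down [ 0.0019  0.0018 -1.    ] F [ 0.13  0.45 -2.07] op 0.712 j [29.2 20.6 73.3  0.  86.  24.7]
```

View pics/k_scene.png

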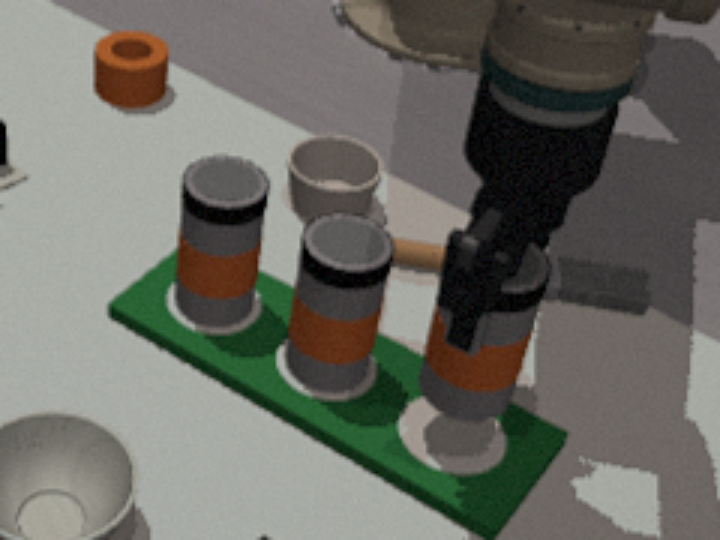

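```bash
python3 -m inch '15 0 0 0 0 0 40;28 0 0 0 0 0 40;36 0 0 0 0 0 40;39 0 0 0 0 0 40;41 0 0 0 0 0 40'; python3 -m inch '0 0 0 0 0 0 40;0.5 0 0 0 0 0 40;1 0 0 0 0 0 40;1 0 0 0 0 0 40'
```

```text
time: 12.15
tool_pos: [0.5167, 0.3311, 0.0761]
tool_rot: [139.6, 89.9, 54.1]
wrist_force: [-4.0, -1.9, 7.1]
opening: 0.716
time: 12.55
tool_pos: [0.5172, 0.3313, 0.076]
tool_rot: [123.6, 89.8, 38.2]
wrist_force: [-0.2, -0.4, 2.8]
opening: 0.714
```

```bash
python3 -m inch '0 0 0 0 0 0 70;0 0 0 0 0 0 85;0 0 0 0 0 0 85;0 0 0 0 0 0 85'; python3 -m inch '-25 0 0 0 0 0 85;-65 0 0 0 0 0 85;-105 0 0 0 0 0 85;-105 0 0 0 0 0 85'; python3 - <<'E'
from h import *
st();
W=env.camera_model("wrist");im=env.snapshot("wrist");cv2.imwrite("pics/l_wrist.png",im[:,:,::-1])
sc=env.snapshot("scene");cv2.imwrite('pics/l_scene.png',cv2.resize(sc[150:330,250:490,::-1],None,fx=3,fy=3))
goto([.5237,.2315,.16],4.5);goto([.5237,.2315,.0725],4.5)
E
```

```text
time: 12.95
tool_pos: [0.5169, 0.3311, 0.0751]
tool_rot: [129.4, 89.9, 43.9]
wrist_force: [0.1, -0.5, -0.4]
opening: 0.994
time: 13.35
tool_pos: [0.519, 0.3322, 0.1878]
tool_rot: [117.3, 89.2, 31.8]
wrist_force: [1.1, 0.2, -0.3]
opening: 0.997
t 13.35 tcp [0.519  0.3322 0.1878] jaw 4.52 down [ 0.0125  0.0077 -0.9999] F [ 1.05  0.21 -0.33] op 0.997 j [29.2 18.  68.3  0.  92.9 24.7]
shift [ 21.1  -1.4 100. ] turn [ 0.0004 -0.0027 -0.0043] jawyaw 4.52 -> 4.5 dist 102
shift [108.6  -1.8 100.2] turn [ 0.0004 -0.0027 -0.0043] jawyaw 4.52 -> 4.5 dist 148
```

View pics/l_scene.png

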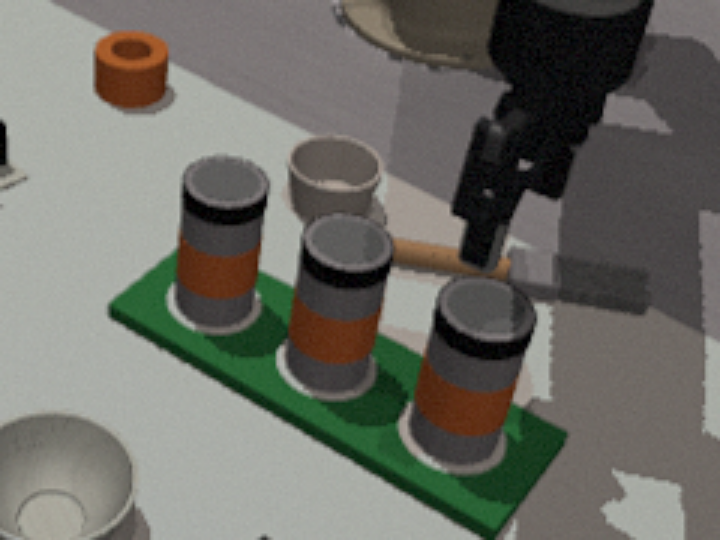

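View pics/l_wrist.png

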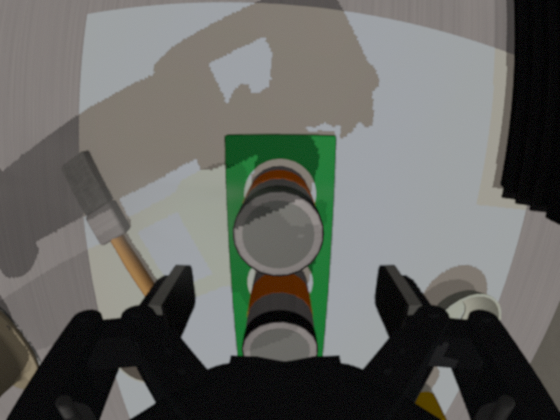

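The left tin is back upright on its white disc. On to the middle tin.

```bash
python3 -m inch '0 -1.4 50 0 0 0 85;0 -1.4 100 0 0 0 85;10 -1.4 100 0 0 0 85;20 -1.4 100 0 0 0 85'; python3 -c "
from h import *
st();goto([.5237,.2315,.0725],4.5)"
```

```text
time: 13.85
tool_pos: [0.5229, 0.2301, 0.1583]
tool_rot: [171.3, 89.9, 85.7]
wrist_force: [0.2, 0.4, -0.2]
opening: 0.99
t 13.85 tcp [0.5229 0.2301 0.1583] jaw 4.4 down [ 0.0001  0.0015 -1.    ] F [ 0.17  0.43 -0.18] op 0.99 j [20.  12.3 78.4  0.1 89.2 15.6]
shift [85.8  0.8 -1.2] turn [-0.0017 -0.0015 -0.0002] jawyaw 4.4 -> 4.5 dist 86
```

```bash
python3 -m inch '25 1 -1 0 0 0 85;50 1 -1 0 0 0 85;75 1 -1 0 0 0 85;85 1 -1 0 0 0 85;85 1 -1 0 0 0 70'; python3 -m inch '0 0 0 0 0 0 50;0 0 0 0 0 0 40;0 0 0 0 0 0 40;0 0 0 0 0 0 40'
```

```text
time: 14.35
tool_pos: [0.5227, 0.2328, 0.0723]
tool_rot: [-99.4, 89.8, 175.2]
wrist_force: [0.2, 0.6, 1.7]
opening: 0.849
time: 14.75
tool_pos: [0.5245, 0.2326, 0.0756]
tool_rot: [126.5, 89.8, 41.1]
wrist_force: [-0.2, 0.6, -2.6]
opening: 0.7
```

```bash
python3 -m inch '-10 0 0 0 0 0 40;-25 0 0 0 0 0 40;-40 0 0 0 0 0 40;-45 0 0 0 0 0 40;-45 0 0 0 0 0 40'; python3 -m inch '0 0 0 0 0 0 40;0 0 0 0 0 0 40;0 0 0 0 0 0 40;0 0 0 0 0 0 40'; python3 - <<'E'
from h import *
F=[]
for i in range(8):
    im=env.snapshot("scene");o=env.get_obs();F.append(o['wrist_force'])
print(np.mean(F,0),np.std(F,0));st()
cv2.imwrite('pics/m_scene.png',cv2.resize(im[150:330,250:490,::-1],None,fx=3,fy=3))
E
```

```text
time: 15.25
tool_pos: [0.525, 0.2326, 0.1219]
tool_rot: [115.8, 89.7, 30.3]
wrist_force: [0.5, -0.8, -5.1]
opening: 0.704
time: 15.65
tool_pos: [0.524, 0.2323, 0.1195]
tool_rot: [141.3, 89.9, 55.8]
wrist_force: [0.1, 0.1, -5.9]
opening: 0.704
[ 0.0177 -0.0883 -4.758 ] [0.3987 0.5787 0.5085]
t 16.05 tcp [0.5242 0.2323 0.12  ] jaw 4.52 down [ 0.0018  0.0018 -1.    ] F [ 0.04 -0.44 -3.95] op 0.702 j [20.2 14.1 80.8  0.1 85.  15.7]
```

View pics/m_scene.png

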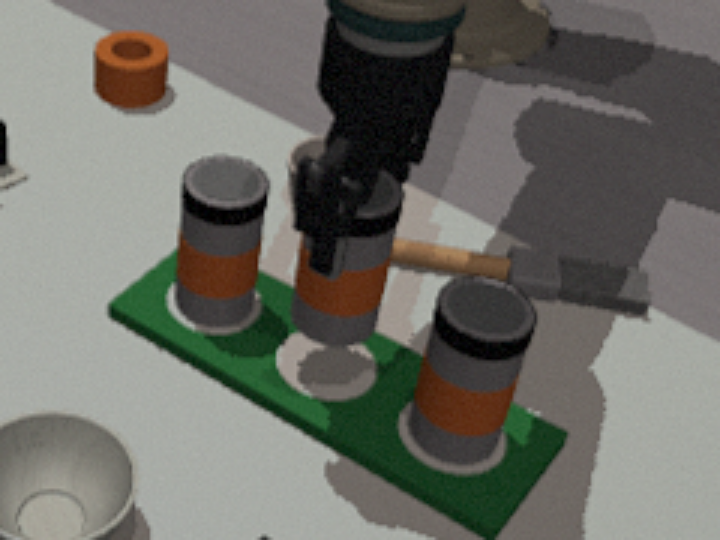

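Left was about 1.6 N and middle is about 4.8 N. Setting the middle tin down gently.

```bash
python3 -m inch '15 0 0 0 0 0 40;30 0 0 0 0 0 40;38 0 0 0 0 0 40;41 0 0 0 0 0 40;43 0 0 0 0 0 40'; python3 -m inch '0.5 0 0 0 0 0 40;1 0 0 0 0 0 40;1 0 0 0 0 0 40'
```

```text
time: 16.55
tool_pos: [0.5241, 0.2324, 0.0763]
tool_rot: [140.9, 89.9, 55.4]
wrist_force: [0.7, 0.7, -4.1]
opening: 0.706
time: 16.85
tool_pos: [0.5245, 0.2325, 0.0765]
tool_rot: [123.6, 89.8, 38.1]
wrist_force: [0.5, -0.7, -4.5]
opening: 0.703
```

```bash
python3 -m inch '1 0 0 0 0 0 40;1 0 0 0 0 0 40'; python3 -m inch '1 0 0 0 0 0 40;1 0 0 0 0 0 40';  python3 -m inch '1 0 0 0 0 0 40;1 0 0 0 0 0 40'
```

```text
time: 17.05
tool_pos: [0.5246, 0.2325, 0.0756]
tool_rot: [123.0, 89.8, 37.5]
wrist_force: [-0.5, -0.3, -2.6]
opening: 0.701
time: 17.25
tool_pos: [0.5246, 0.2326, 0.0755]
tool_rot: [121.2, 89.8, 35.8]
wrist_force: [-3.7, -1.6, 5.1]
opening: 0.7
time: 17.45
tool_pos: [0.5246, 0.2326, 0.0755]
tool_rot: [120.1, 89.8, 34.6]
wrist_force: [-7.1, -3.2, 11.1]
opening: 0.703
```

Contact at z = 0.0755. Releasing and moving to the right tin.

```bash
python3 -m inch '-1 0 0 0 0 0 40;-1 0 0 0 0 0 70;-1 0 0 0 0 0 85;-1 0 0 0 0 0 85;-1 0 0 0 0 0 85'; python3 -m inch '-25 0 0 0 0 0 85;-65 0 0 0 0 0 85;-105 0 0 0 0 0 85;-105 0 0 0 0 0 85'; python3 - <<'E'
from h import *
st();
W=env.camera_model("wrist");im=env.snapshot("wrist");cv2.imwrite("pics/n_wrist.png",im[:,:,::-1])
sc=env.snapshot("scene");cv2.imwrite('pics/n_scene.png',cv2.resize(sc[150:330,250:490,::-1],None,fx=3,fy=3))
goto([.5308,.1318,.16],4.5)
E
```

```text
time: 17.95
tool_pos: [0.5244, 0.2325, 0.0739]
tool_rot: [129.4, 89.8, 43.9]
wrist_force: [0.2, 0.2, -0.6]
opening: 0.994
time: 18.35
tool_pos: [0.5266, 0.2332, 0.1862]
tool_rot: [109.9, 89.2, 24.4]
wrist_force: [0.8, -0.3, 0.8]
opening: 0.994
t 18.35 tcp [0.5266 0.2332 0.1862] jaw 4.52 down [ 0.013   0.0059 -0.9999] F [ 0.8  -0.28  0.84] op 0.994 j [20.2 11.5 76.1  0.1 91.6 15.7]
shift [ 19.6  -1.7 100.8] turn [ 0.0004 -0.0022 -0.0041] jawyaw 4.52 -> 4.5 dist 103
```

View pics/n_scene.png

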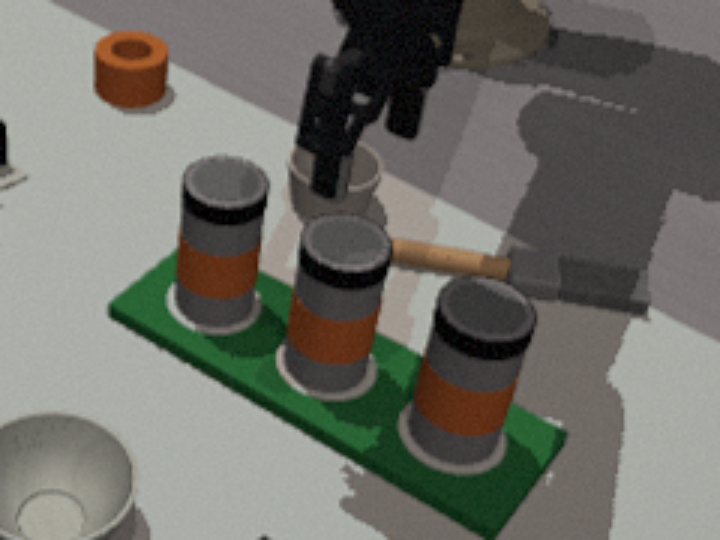

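The middle tin is standing on its disc. Now the right tin.

```bash
python3 -m inch '0 -1 50 0 0 0 85;0 -1 100 0 0 0 85;10 -1 100 0 0 0 85;18 -1 100 0 0 0 85'; python3 -c "
from h import *
st();W=env.camera_model('wrist');cv2.imwrite('pics/o_wrist.png',env.snapshot('wrist')[:,:,::-1]);np.save('pics/ow.npy',W,allow_pickle=True);goto([.5308,.1318,.0725],4.5)"
```

```text
time: 18.85
tool_pos: [0.5304, 0.1315, 0.1586]
tool_rot: [-153.2, 89.9, 121.2]
wrist_force: [0.3, 0.4, -1.2]
opening: 0.993
t 18.85 tcp [0.5304 0.1315 0.1586] jaw 4.39 down [-0.0009  0.0016 -1.    ] F [ 0.32  0.44 -1.2 ] op 0.993 j [10.   8.4 82.8  0.1 88.8  5.6]
shift [84.6  1.3  0.7] turn [-0.0003 -0.0015  0.0032] jawyaw 4.49 -> 4.5 dist 85
```

View pics/o_wrist.png

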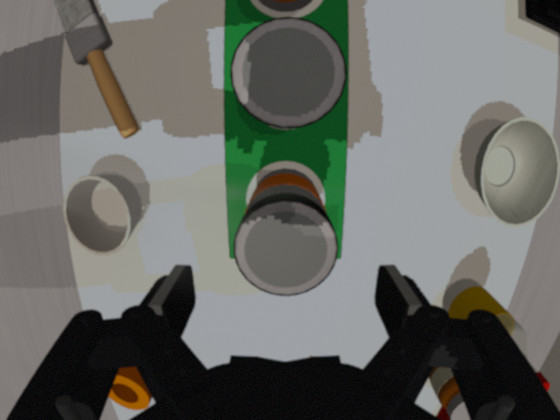

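The right lid is centred at about (286,247), between the fingers.

```bash
python3 -c "
from h import *
W=np.load('pics/ow.npy',allow_pickle=True).item();print(onplane(W,286,247,.13,True),onplane(W,288,73,.13,True))"
```

```text
[0.5305 0.1322 0.13  ] [0.5241 0.2277 0.13  ]
```

```bash
python3 -m inch '25 1 0 0 0 0 85;50 1 0 0 0 0 85;75 1 0 0 0 0 85;85 1 0 0 0 0 85;85 1 0 0 0 0 70'; python3 -m inch '0 0 0 0 0 0 50;0 0 0 0 0 0 40;0 0 0 0 0 0 40;0 0 0 0 0 0 40'; python3 -m inch '-10 0 0 0 0 0 40;-25 0 0 0 0 0 40;-40 0 0 0 0 0 40;-45 0 0 0 0 0 40;-45 0 0 0 0 0 40'; python3 -m inch '0 0 0 0 0 0 40;0 0 0 0 0 0 40;0 0 0 0 0 0 40;0 0 0 0 0 0 40'; python3 - <<'E'
from h import *
F=[]
for i in range(8):
    im=env.snapshot("scene");o=env.get_obs();F.append(o['wrist_force'])
print(np.mean(F,0),np.std(F,0));st()
cv2.imwrite('pics/p_scene.png',cv2.resize(im[150:330,250:490,::-1],None,fx=3,fy=3))
E
```

```text
time: 19.4
tool_pos: [0.5308, 0.1334, 0.0737]
tool_rot: [-120.1, 89.8, 154.5]
wrist_force: [-0.4, -1.0, 0.1]
opening: 0.851
time: 19.8
tool_pos: [0.5325, 0.1328, 0.0765]
tool_rot: [119.7, 89.8, 34.3]
wrist_force: [-0.4, 1.3, -0.5]
opening: 0.713
time: 20.3
tool_pos: [0.5329, 0.1328, 0.1227]
tool_rot: [111.4, 89.7, 25.9]
wrist_force: [-0.2, -0.2, -2.3]
opening: 0.714
time: 20.7
tool_pos: [0.5319, 0.1326, 0.1203]
tool_rot: [145.1, 89.9, 59.6]
wrist_force: [0.7, -0.5, -2.4]
opening: 0.716
[ 0.2628 -0.2003 -2.4419] [0.5948 0.5075 0.4776]
t 21.1 tcp [0.5321 0.1327 0.1208] jaw 4.52 down [ 0.0019  0.0018 -1.    ] F [-0.15 -0.78 -1.91] op 0.717 j [10.1 10.2 85.2  0.1 84.5  5.6]
```

View pics/p_scene.png

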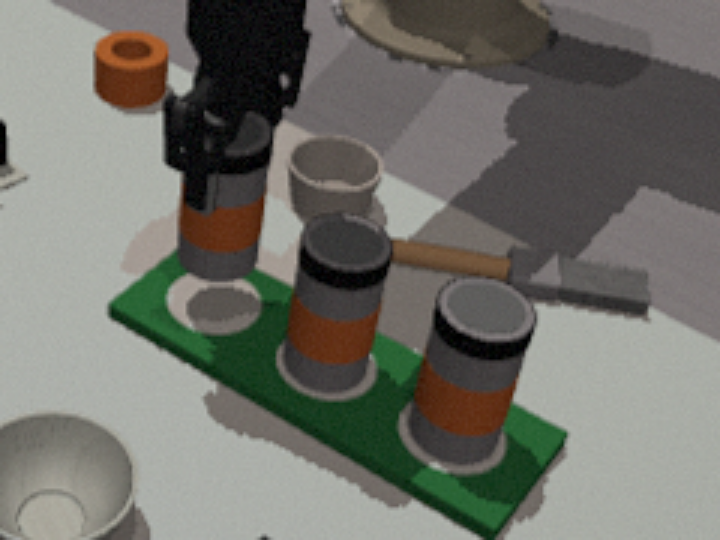

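The right tin weighs about 2.4 N and is lifted clear, so the middle tin (4.8 N) is the heaviest. Setting the right one down.

```bash
python3 -m inch '15 0 0 0 0 0 40;30 0 0 0 0 0 40;38 0 0 0 0 0 40;41 0 0 0 0 0 40;43 0 0 0 0 0 40'; python3 -m inch '1 0 0 0 0 0 40;1.5 0 0 0 0 0 40'; python3 -m inch '1 0 0 0 0 0 40;1 0 0 0 0 0 40'
```

```text
time: 21.6
tool_pos: [0.532, 0.1327, 0.0772]
tool_rot: [142.4, 89.9, 57.0]
wrist_force: [-0.5, 0.2, -1.6]
opening: 0.714
time: 21.8
tool_pos: [0.5325, 0.1328, 0.0767]
tool_rot: [120.7, 89.8, 35.3]
wrist_force: [-0.1, -0.5, -2.8]
opening: 0.713
time: 22.0
tool_pos: [0.5325, 0.1328, 0.0765]
tool_rot: [118.6, 89.8, 33.1]
wrist_force: [-4.1, -1.8, 4.2]
opening: 0.713
```

```bash
python3 -m inch '0.5 0 0 0 0 0 40;0 0 0 0 0 0 40;0 0 0 0 0 0 70;0 0 0 0 0 0 85;0 0 0 0 0 0 85'; python3 -m inch '0 0 0 0 0 0 85;-25 0 0 0 0 0 85;-65 0 0 0 0 0 85;-105 0 0 0 0 0 85;-105 0 0 0 0 0 85'; python3 - <<'E'
from h import *
st();
W=env.camera_model("wrist");im=env.snapshot("wrist");cv2.imwrite("pics/q_wrist.png",im[:,:,::-1])
sc=env.snapshot("scene");cv2.imwrite('pics/q_scene.png',cv2.resize(sc[150:330,250:490,::-1],None,fx=3,fy=3))
goto([.524,.232,.16],4.5)
E
```

```text
time: 22.5
tool_pos: [0.5322, 0.1327, 0.0752]
tool_rot: [128.6, 89.8, 43.1]
wrist_force: [-0.6, -0.3, -0.2]
opening: 0.997
time: 23.0
tool_pos: [0.5346, 0.133, 0.1872]
tool_rot: [101.7, 89.2, 16.2]
wrist_force: [0.3, -0.3, 0.9]
opening: 0.995
t 23.0 tcp [0.5346 0.133  0.1872] jaw 4.52 down [ 0.0132  0.0039 -0.9999] F [ 0.26 -0.26  0.85] op 0.995 j [10.1  7.5 80.5  0.1 91.2  5.6]
shift [ 21.3  -0.6 -99.7] turn [ 0.0004 -0.0019 -0.004 ] jawyaw 4.52 -> 4.5 dist 102
```

View pics/q_scene.png

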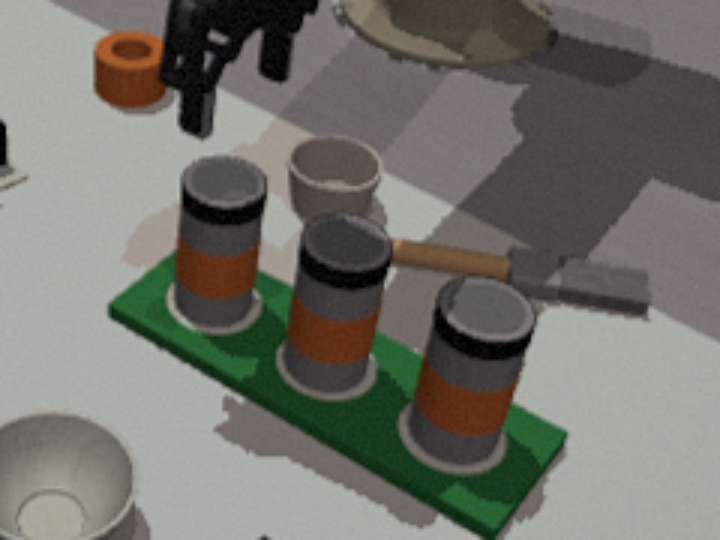

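All three tins are standing on their discs. Back to the middle one.

```bash
python3 -m inch '0 -1 -50 0 0 0 85;0 -1 -100 0 0 0 85;10 -1 -100 0 0 0 85;18 -1 -100 0 0 0 85;18 -1 -100 0 0 0 85'; python3 -c "
from h import *
st();goto([.524,.232,.0725],4.5)"
```

```text
time: 23.6
tool_pos: [0.5221, 0.2311, 0.1594]
tool_rot: [-87.6, 89.8, -173.2]
wrist_force: [-0.1, 0.5, 0.0]
opening: 0.99
t 23.6 tcp [0.5221 0.2311 0.1594] jaw 4.49 down [-0.003  -0.0004 -1.    ] F [-0.08  0.46  0.  ] op 0.99 j [20.1 12.3 78.2  0.  89.6 15.7]
shift [86.9  2.3 -0.8] turn [-0.0002  0.0001  0.003 ] jawyaw 4.49 -> 4.5 dist 87
```

```bash
python3 -m inch '25 1.5 -1 0 0 0 85;50 1.5 -1 0 0 0 85;75 1.5 -1 0 0 0 85;85 1.5 -1 0 0 0 85;85 1.5 -1 0 0 0 70'; python3 -m inch '0 0 0 0 0 0 50;0 0 0 0 0 0 40;0 0 0 0 0 0 40;0 0 0 0 0 0 40;0 0 0 0 0 0 40'; python3 -m inch '-10 0 0 0 0 0 40;-30 0 0 0 0 0 40;-60 0 0 0 0 0 40;-100 0 0 0 0 0 40;-140 0 0 0 0 0 40'; python3 -c "
from h import *
st();goto([.559,-.227,.23],4.5)"
```

```text
time: 24.1
tool_pos: [0.524, 0.2322, 0.0759]
tool_rot: [-114.9, 89.9, 159.6]
wrist_force: [-0.3, -0.2, 0.5]
opening: 0.853
time: 24.6
tool_pos: [0.5253, 0.2335, 0.0787]
tool_rot: [114.9, 89.8, 29.4]
wrist_force: [-1.3, -2.0, 5.2]
opening: 0.707
time: 25.1
tool_pos: [0.5236, 0.2331, 0.218]
tool_rot: [-153.8, 89.9, 120.7]
wrist_force: [0.9, 0.4, -4.1]
opening: 0.701
t 25.1 tcp [0.5236 0.2331 0.218 ] jaw 4.54 down [-0.0007  0.0013 -1.    ] F [ 0.94  0.43 -4.1 ] op 0.701 j [20.3 11.  73.   0.1 95.9 15.7]
shift [-12.6  -1.1 461.5] turn [ 0.0007 -0.0013  0.0006] jawyaw 4.54 -> 4.5 dist 462
```

```bash
python3 -m inch '-8 0 15 0 0 0 40;-8 0 45 0 0 0 40;-8 0 80 0 0 0 40;-8 0 115 0 0 0 40;-8 0 150 0 0 0 40'; python3 -m inch '0 0 38 0 0 0 40;0 0 76 0 0 0 40;0 0 114 0 0 0 40;0 0 150 0 0 0 40;0 0 185 0 0 0 40'; python3 -c "
from h import *
st();goto([.559,-.2275,.20],4.5)"
```

```text
time: 25.6
tool_pos: [0.5353, 0.0815, 0.2228]
tool_rot: [-131.9, 89.9, 142.6]
wrist_force: [0.9, 1.2, -4.4]
opening: 0.705
time: 26.1
tool_pos: [0.5496, -0.103, 0.2225]
tool_rot: [-151.6, 89.8, 122.9]
wrist_force: [0.3, -0.9, -4.6]
opening: 0.701
t 26.1 tcp [ 0.5496 -0.103   0.2225] jaw 4.49 down [-0.0017  0.0026 -1.    ] F [ 0.32 -0.91 -4.64] op 0.701 j [-14.5   8.8  75.1   0.1  96.3 -18.9]
shift [ 22.2  -0.4 124.9] turn [-0.0002 -0.0027  0.0015] jawyaw 4.49 -> 4.5 dist 127
```

```bash
python3 -m inch '0 -0.4 30 0 0 0 40;0 -0.4 60 0 0 0 40;0 -0.4 90 0 0 0 40;5 -0.4 113 0 0 0 40;10 -0.4 123 0 0 0 40'; python3 -m inch '5 0 0 0 0 0 40;10 0 0 0 0 0 40;10 0 0 0 0 0 40;10 0 0 0 0 0 40'; python3 - <<'E'
from h import *
st();goto([.559,-.2275,.192],4.5)
for n in("scene","side","wrist"):
    im=env.snapshot(n);np.save(f"pics/r{n}.npy",env.camera_model(n),allow_pickle=True);cv2.imwrite(f"pics/r_{n}.png",im[:,:,::-1])
    print(n,blobs(mask(im,(4,130,90),(14,255,255)),60))
E
```

```text
time: 26.6
tool_pos: [0.5588, -0.2257, 0.2121]
tool_rot: [-156.3, 89.8, 118.1]
wrist_force: [0.9, 0.3, -5.6]
opening: 0.701
time: 27.0
tool_pos: [0.5603, -0.2223, 0.2048]
tool_rot: [132.8, 89.8, 47.4]
wrist_force: [-0.1, 0.0, -4.7]
opening: 0.701
t 27.0 tcp [ 0.5603 -0.2223  0.2048] jaw 4.6 down [ 0.0018  0.002  -1.    ] F [-0.12  0.02 -4.71] op 0.701 j [-25.2  16.   68.7   0.1  95.2 -29.8]
shift [12.8 -1.7  5.1] turn [ 0.0018 -0.0018 -0.002 ] jawyaw 4.6 -> 4.5 dist 14
scene [([206.3, 138.5], [199, 131, 15, 15, 146]), ([293.5, 172.1], [282, 160, 24, 26, 404]), ([322.6, 241.5], [313, 235, 20, 14, 226]), ([407.3, 286.8], [396, 278, 24, 17, 254])]
side [([316.5, 150.8], [308, 145, 18, 13, 185]), ([362.1, 236.5], [350, 226, 25, 25, 383]), ([237.9, 247.2], [229, 241, 20, 13, 207]), ([175.1, 294.2], [162, 285, 27, 18, 345])]
wrist [([115.5, 97.8], [90, 68, 38, 60, 828]), ([82.8, 97.4], [71, 81, 28, 34, 585]), ([493.8, 122.7], [487, 112, 18, 17, 69]), ([282.7, 221.3], [227, 202, 111, 58, 2192])]
```

View pics/r_scene.png

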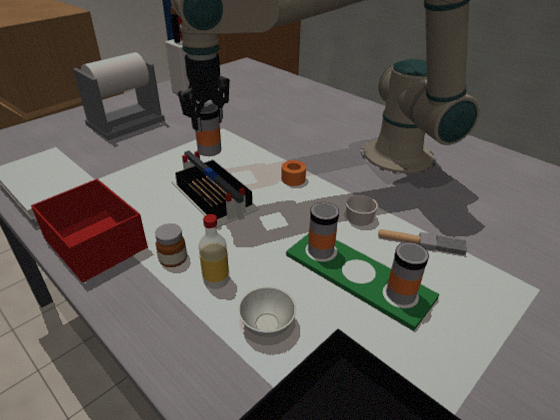

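View pics/r_side.png

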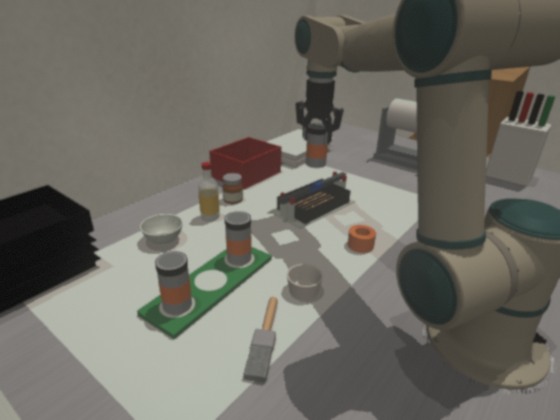

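View pics/r_wrist.png

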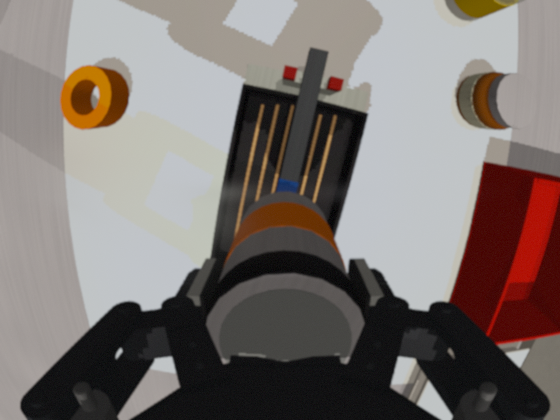

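The tin hangs upright over the pan and the bar is still seated. The other two tins stand in their places, with the empty white disc between them. A small correction is left: down 13 mm and 5 mm along y.

```bash
python3 -m inch '4 -1.5 3 0 0 0 40;8 -1.5 5 0 0 0 40;12 -1.5 5 0 0 0 40;12 -1.5 5 0 0 0 40;12 -1.5 5 0 0 0 40'; python3 -m inch '0 0 0 0 0 0 40;0 0 0 0 0 0 40;0 0 0 0 0 0 40;0 0 0 0 0 0 40;0 0 0 0 0 0 40'; python3 - <<'E'
from h import *
B=[]
o=st();M={}
for n in("scene","side"):
    im=env.snapshot(n);m=env.camera_model(n);M[n]=m
    b=blobs(mask(im,(4,130,90),(14,255,255)),60);c=[x[0] for x in b if x[0][1]<165 and x[0][0]>190][0];print(n,c);B.append(ray(m,*c))
    crop=im[80:220,150:270] if n=="scene" else im[90:230,260:380]
    cv2.imwrite(f"pics/s_{n}.png",cv2.resize(crop[:,:,::-1],None,fx=4,fy=4,interpolation=2))
print("band",tri(B)); o=st(); print(np.abs(o['joint_vel']).max())
E
```

```text
time: 27.65
tool_pos: [0.559, -0.2284, 0.1925]
tool_rot: [141.3, 89.9, 55.9]
wrist_force: [-0.1, -0.0, -4.0]
opening: 0.702
time: 28.15
tool_pos: [0.5591, -0.2285, 0.1928]
tool_rot: [129.3, 89.8, 43.9]
wrist_force: [-0.3, -0.3, -4.6]
opening: 0.701
t 28.15 tcp [ 0.5591 -0.2285  0.1928] jaw 4.52 down [ 0.0019  0.0018 -1.    ] F [-0.29 -0.25 -4.57] op 0.701 j [-25.8  16.5  69.5   0.1  93.9 -30.3]
scene [205.4, 141.7]
side [317.5, 154.6]
band (array([ 0.5641, -0.2366,  0.1653]), [1.9, 1.9])
t 28.25 tcp [ 0.5591 -0.2285  0.1928] jaw 4.52 down [ 0.0019  0.0018 -1.    ] F [ 0.1  -0.18 -5.14] op 0.698 j [-25.8  16.5  69.5   0.1  93.9 -30.3]
0.0999869445229842
```

View pics/s_scene.png

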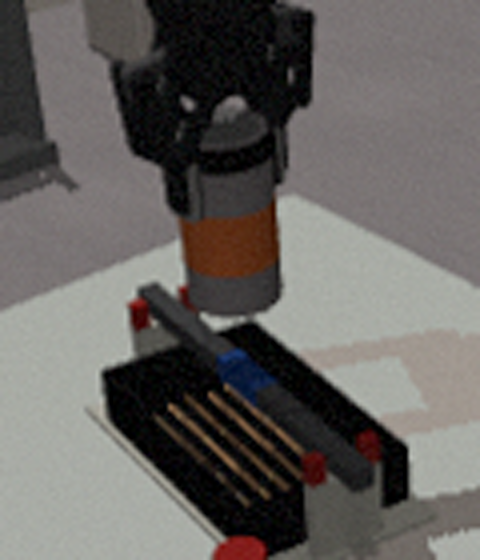

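View pics/s_side.png

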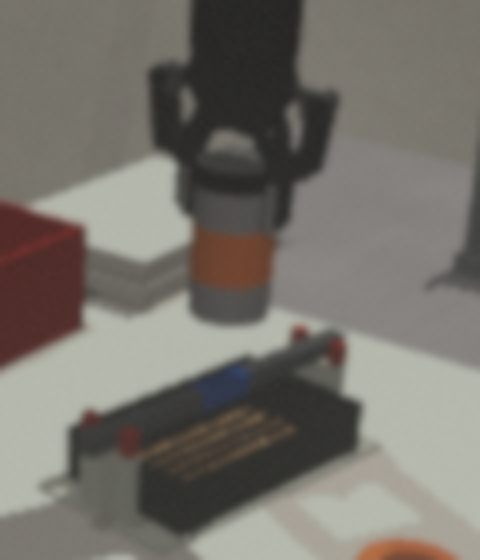

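```bash
python3 -c "
from workcell import env
print(env.hand_in()); print(env.get_obs()['time'])"
```

```text
the job is handed in; nothing more can be done
None
the job is handed in; nothing more can be done
```

The job is handed in at about 28 s of the 72 s allowed. The arm is holding the middle tin, which was the heaviest, upright over the pan.

- **Bar:** it lies in both notches and has been let go. Its middle measured within about 2 mm of the pan's middle, and later pictures show it still seated.
- **Tins:** I lifted each one about 4 cm in order, left to right, and stood it back on its disc. The wrist force read about 1.6 N for the left tin, 4.8 N for the middle and 2.4 N for the right.
- **Final state:** the tin is still and upright, with the tool within 0.2° of vertical. Its base is about 5 cm above the bar. The left and right tins stand on their discs, and I saw nothing else moved.
- **Checks that disagreed:** finding the tin's orange band from the scene and side cameras put it about 5 mm in x and 8 mm in y from the tool axis. The same method put the bar's sleeve about 3 mm out in x and y, so I took most of this as camera bias. The tin could still be a few millimetres off centre along the bar, and I did not correct for that.

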